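# Put the soldering station away

### The job

Put the soldering kit away: press every white soldering tile, one on top of another, down into the spring-loaded dispenser until it snaps level under both brass catches, and pack whichever of the tin cup, flux jar, solder spool and charcoal block are out side by side in the open tin box, each standing upright with its foot on the floor of the box. Any order will do; leave the pliers, the doming block and the ring mandrel where they are.

Things in the scene. Friction and masses are not known exactly. Their poses are not given: they have to be found in the camera images.
- dispenser: spring-loaded tile dispenser fixed to the bench, base 96 (x) x 164 (y) mm, origin at the centre of its underside. Corner guides form a well 70 (x) x 106 (y) mm, straight to 108 mm height, flared above to 121 mm. A tile goes in flat, its length along y, either way round. The middle 54 mm of each long (+x, -x) side is open for fingers holding a tile across its width
- snap_level (a point): point on the dispenser's upright centre line at the height of the catches' flat undersides, 78 mm above the bench. A tile let go in the well rests above it on the catches' slopes, its underside 85 to 98 mm high. Press it at its middle, 3 to 15 N, until its top is just below this level (5 mm of overpress is safe): the catches snap over it and hold it, underside near 62 mm
- catch_a_nose (a point): inner lower edge of the sprung brass catch at the dispenser's +y end, 24 mm wide, 44 mm from the centre line; from here its upper face slopes up and outward to 55 mm from the centre at 105 mm height. It yields outward up to 12 mm and springs back
- catch_b_nose (a point): the same point of the like catch at the dispenser's -y end
- platform (a joint): depth of the dispenser's wooden platform, m: 0 when empty (its top 76 mm above the bench, just under the catches), growing as it is pressed down, at most 0.060; spring 4.5 N at 0 plus 0.18 N per mm. About 0.014 with one tile caught, 0.030 with two, 0.046 with three: the spring pushes the pile up against the catches
- tin: open tin box, fixed to the bench, outside 68 (x) x 214 (y) x 33 mm high, walls and floor 3 mm thick, inside 62 x 208 mm; origin at the centre of its underside. Its items stand in one row along its y, and all stand taller than its walls: they can be held across the box's x with the fingers passing above the long walls
- tile1: white ceramic soldering tile, a plain slab 64 (its x) x 100 (its y) x 16 mm thick, about 0.12 kg, lying flat on the bench; origin at the centre of its underside, z up. Two or three tiles are present.
- tile2: white ceramic soldering tile, a plain slab 64 (its x) x 100 (its y) x 16 mm thick, about 0.12 kg, lying flat on the bench; origin at the centre of its underside, z up. Two or three tiles are present.
- tile3: white ceramic soldering tile, a plain slab 64 (its x) x 100 (its y) x 16 mm thick, about 0.12 kg, lying flat on the bench; origin at the centre of its underside, z up. Two or three tiles are present.
- cup: tin parts cup, empty, open at the top, straight round, 56 mm diameter, 62 mm high, wall 3 mm, 0.12 kg, standing upright; origin at the centre of its underside, z up. Of cup, jar, spool and charcoal three or four are present.
- jar: amber flux jar with a black lid, a closed round cylinder 48 mm diameter, 66 mm high, 0.16 kg, standing upright; origin at the centre of its underside, z up. Of cup, jar, spool and charcoal three or four are present.
- spool: spool of copper-coloured solder wire with grey flanges, 50 mm diameter, 60 mm high, 0.20 kg, standing on a flange; grip it anywhere on its outside as a 50 mm cylinder; origin at the centre of its underside, z up. Of cup, jar, spool and charcoal three or four are present.
- charcoal: black charcoal soldering block, 52 (its x) x 36 (its y) x 62 mm high, 0.11 kg, standing upright; origin at the centre of its underside, z up. With all four items in the tin box there is room only if its 36 mm side lies along the row (its y along the box's y). Of cup, jar, spool and charcoal three or four are present.
- pliers: ring bending pliers, red grips, 160 mm long, lying beyond the work; bystander; origin on the bench under its rivet, x towards the jaws
- doming_block: brass doming block, 46 mm cube with shallow round dimples, bystander; origin at the centre of its underside
- mandrel: polished steel ring mandrel standing on its foot, 165 mm tall, foot 40 mm diameter, bystander; origin at the centre of its underside
There are look-alikes about, which are no part of the job. Leave any purple look-alike of the jar alone.

How it is judged:
By the outcome, as a careful person would: the job done as asked, in the order asked, and still so for the second after the job is handed in, with the robot touching nothing.
Of tile1, tile2, tile3 only 2 to 3 are there at a start; the rules pass over those that are not, and their reading is None.
Of cup, jar, spool, charcoal only 3 to 4 are there at a start; the rules pass over those that are not, and their reading is None.
At some moment in a run one of tile1, tile2, tile3 may be knocked a few centimetres aside while the robot is not near it.
Once in a run the grip may slacken for a moment while it holds something.
It also fails if it takes over 210 s, if anything falls off the work surface, if the arm or the gripper's body presses on something with over 40 N, if the wrist force passes 120 N, or if a joint passes its speed limit or range.

### The arm

A 7-joint arm with a two-finger parallel gripper is mounted at the origin on the work surface. World frame = base frame: x ahead of the robot, y to its left, z up, the work surface at z = 0. Lengths are in m, angles in rad, forces in N, time in s.
With the tool pointing down it reaches from about 0.4 to 0.875 m from the base axis. Payload 19.3 kg.
Tool frame: the origin (TCP) lies on the centre line of the jaws, within the pads' length; the fingertips stand robot.tip_reach ahead of it and the grasp point (between the pads) lies 6 mm ahead of it (robot.tip_reach is the distance from the TCP to the fingertips, in m); z points along the fingers, y is the direction in which the jaws open and shut (so a half turn about z gives the same grasp; the last joint's range is limited). The gripper opens to 85 mm and grips with 20 to 120 N. Pads are 22 mm wide; open, the fingers measure 114 mm over their backs; the gripper's body (76 mm by 85 mm) begins 54 mm behind the grasp point. The pads swing forward as they close: fully open they stand 13 mm farther back than shut.
Start: joints at [-1.277, 0.521, -0.036, 1.599, 0.021, 1.021, -0.113], TCP at [0.222, 0.584, 0.256] pointing down, gripper open.
Joint ranges: [-2.91, 2.91], [-0.3, 2.13], [-1.5, 1.42], [0.17, 2.43], [-1.26, 4.41], [0.16, 1.93], [-2.52, 2.52]. Speed limits (rad/s): [1.89, 1.89, 2.39, 2.39, 3.01, 3.01, 3.01].

### API

Orientations are given as [roll, pitch, yaw] about the fixed x, y, z axes, in that order (R = Rz(yaw) Ry(pitch) Rx(roll)).
In Python, from bench import observe, snapshot, ticket, robot gives the robot as it stands.
- The arm moves only by the shell command python3 -m handwheel 'ROWS' [FORCE]. ROWS is JSON, a list of rows, each a list of 3 entries, a list of its own where there are three numbers: the shift along the tool's x, y, z in m, then the turn, a rotation vector about the tool's x, y, z in rad, then the gripper command: -1 is fully open, 1 is shut, values between are in proportion. In form: [[[tx, ty, tz], [wx, wy, wz], fingers], ...]. A call has 1 to 8 rows; each row shifts and turns the pose as measured when the row begins, along the tool's axes as they then stand; what a row does not reach is not made up. A row lasts 1/12 s, in which the tool goes at most 41.7 mm and 7.16 degrees, less where a joint would pass 70% of its speed; a pose out of reach is approached as far as the arm can. A call is refused whole if a number of a shift passes 0.0417 or a number of a turn 0.125, either way. A call with a gripper value outside its range is refused whole. The fingers move at their own pace and stop on an object; FORCE is the grip in N (left out, the last holds). Time passes only in rows, so rows that do not move let the fingers close. It gives the time, the measured TCP pose, the force and the opening at its end, in the units of the state.
- observe(): the state, without advancing time (a new reading comes with each control period).
- snapshot(name): name is "side" or "top" or "wrist"; returns a dict with "frame" (420x560x3 uint8, red, green, blue), "intrinsics" (3x3 intrinsics, pixels), "dist" ([k1, k2, p1, p2, k3] as OpenCV has them; the pictures are not rectified), "extrinsics" (4x4, takes a point from world to camera coordinates). Camera axes: x right, y down, z forward; pixel columns grow to the right and rows downward; lengths in m; the calibration is good to about 2 mm. A picture is of the moment at which its call begins. There is no depth.
- ticket.job_done(): hands the job in, once; it reports no verdict.
The state is a dict: "t": time; "joint_positions": joint angles; "joint_vel": joint speeds; "effort": joint torques, N m; "tcp_pos": TCP position; "ee_rot": TCP orientation; "force": force on the tool from outside, world axes, zero at the start; "torque": the same for the moment, N m; "gripper_width": finger opening in m.
Only numpy, scipy, OpenCV 4.12 (cv2) and the standard library are available. Lean on these libraries where they do the work, as an engineer would, in place of code of your own. Each camera call takes 0.05 s, during which the arm holds its last target. There are 200 camera calls.

## Working session

There is one attempt and no reset: what is moved stays moved. The work goes in short steps, Python scripts to look and compute and a shell command to move; the robot and the scene stay as the last step left them, time stands still between calls to the robot, and variables do not carry over. Pictures are saved under pics/ and viewed, about 12 in all and at most 16, crops included, and the job is handed in when it is done.

```bash
ls; mkdir -p pics
python3 - <<'E'
from bench import observe,snapshot,robot
import cv2,numpy as np
print(observe()); print(robot.tip_reach)
for n in("top","side"):
    s=snapshot(n); cv2.imwrite(f"pics/{n}0.png",s["frame"][:,:,::-1]); print(n,s["intrinsics"],s["dist"],s["extrinsics"])
E
```

```text
pics
{'t': 0.0, 'joint_positions': array([-1.27716336,  0.52199084, -0.03632095,  1.59999015,  0.02120638,
        1.02113194, -0.11279441]), 'joint_vel': array([-1.64392788e-03,  1.63186283e-03, -9.45824530e-04,  6.06370636e-04,
        1.05263022e-03,  9.27493711e-05, -4.95480224e-04]), 'effort': array([-1.18790253e-03, -9.27102542e+01,  1.97913609e+00, -3.69943357e+01,
        1.77263212e-02,  7.96428969e-03, -1.37934447e-05]), 'tcp_pos': array([0.22233936, 0.58378239, 0.25574664]), 'ee_rot': array([-3.14046121e+00,  9.07734864e-05,  2.77775277e+00]), 'force': array([-0.04842961,  0.47249685, -0.34933019]), 'torque': array([-0.03747967,  0.00100728, -0.00521004]), 'gripper_width': 0.0854183451435808}
0.025
top [[453.36403158   0.         272.02463773]
 [  0.         453.36403158 211.95284889]
 [  0.           0.           1.        ]] [-0.08982317  0.          0.          0.          0.        ] [[ 2.26387410e-02 -9.99743303e-01  9.03196166e-04 -5.72135454e-03]
 [-9.94093225e-01 -2.26066955e-02 -1.06148935e-01  5.85586063e-01]
 [ 1.06142105e-01  1.50521707e-03 -9.94349832e-01  1.15576336e+00]
 [ 0.00000000e+00  0.00000000e+00  0.00000000e+00  1.00000000e+00]]
side [[389.72177813   0.         286.25097087]
 [  0.         389.72177813 208.82637525]
 [  0.           0.           1.        ]] [-0.0601713  0.         0.         0.         0.       ] [[ 0.97969194 -0.20012204  0.01244501 -0.55115715]
 [-0.10176435 -0.54974453 -0.82911095  0.11613497]
 [ 0.17276495  0.81100686 -0.55894557  1.03200929]
 [ 0.          0.          0.          1.        ]]
```

View pics/top0.png

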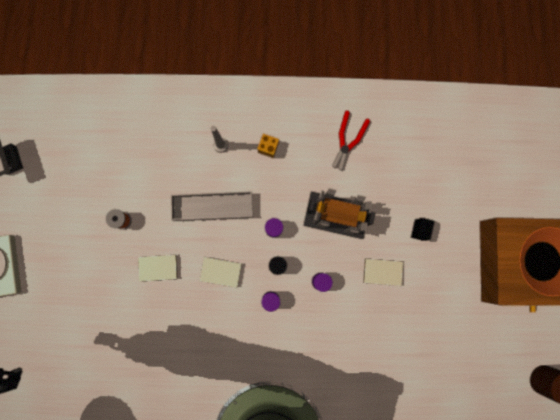

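View pics/side0.png

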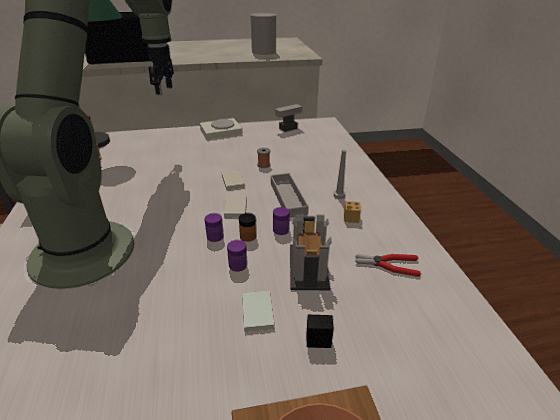

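The top view shows:
- tiles at (157,268), (221,272) and (384,272)
- the tin at (213,207) and the dispenser at (340,215)
- the spool at (118,218), the black-lidded jar at (278,266) and the charcoal block at (423,229)
- purple look-alikes at (274,228), (322,283) and (271,301)

There is no cup on the bench. Next I'll take close crops and measure.

```bash
cat > h.py <<'E'
import cv2,numpy as np
from bench import observe,snapshot,robot
from scipy.spatial.transform import Rotation as R
def ray(s,px,z):
    p=cv2.undistortPoints(np.array(px,float).reshape(-1,1,2),s["intrinsics"],np.array(s["dist"])).reshape(-1,2)
    E=s["extrinsics"];Rm=E[:3,:3];c=-Rm.T@E[:3,3]
    d=np.c_[p,np.ones(len(p))]@Rm
    return c+d*((z-c[2])/d[:,2])[:,None]
def proj(s,P):
    E=s["extrinsics"];r,_=cv2.Rodrigues(E[:3,:3])
    return cv2.projectPoints(np.array(P,float).reshape(-1,1,3),r,E[:3,3],s["intrinsics"],np.array(s["dist"]))[0].reshape(-1,2)
def rect(s,mask,z):
    """contours of mask -> world rects (centre, sizes, angle of long side)"""
    out=[]
    for c in cv2.findContours(mask.astype(np.uint8),cv2.RETR_EXTERNAL,cv2.CHAIN_APPROX_NONE)[0]:
        if cv2.contourArea(c)<60: continue
        w=ray(s,c[:,0,:],z)[:,:2]
        (x,y),(a,b),t=cv2.minAreaRect((w*1000).astype(np.float32))
        if a<b: a,b,t=b,a,t+90
        px=c[:,0,:].mean(0)
        out.append((px.round(),round(x/1000,4),round(y/1000,4),round(a),round(b),round((t+90)%180-90,1)))
    return out
def tool(dxyz):
    """world displacement -> tool axes"""
    o=observe();return R.from_euler('xyz',o["ee_rot"]).inv().apply(dxyz)
def save(n,im): cv2.imwrite(f"pics/{n}.png",im[:,:,::-1])
E
python3 - <<'E'
from h import *
s=snapshot("top");f=s["frame"]
save("crop1",cv2.resize(f[170:320,95:445],None,fx=2.28,fy=2.28,interpolation=cv2.INTER_CUBIC))
h=cv2.cvtColor(f,cv2.COLOR_RGB2HSV).astype(int)
for u,v in[(157,268),(221,272),(384,272),(100,290),(190,207),(278,266),(274,228),(118,218),(423,229)]:print(u,v,f[v,u],h[v,u])
R_,G,B=[f[...,i].astype(int) for i in range(3)]
m=(G-B>10)&(G>R_-8)&(G>140)
print("tiles");[print(*r) for r in rect(s,m,.016)]
m=(f.max(2)<40)
print("dark z.062");[print(*r) for r in rect(s,m,.062)]
E
```

```text
157 268 [183 180 145] [ 28  53 183]
221 272 [186 176 143] [ 23  59 186]
384 272 [184 168 135] [ 20  68 184]
100 290 [181 161 145] [ 13  51 181]
190 207 [160 142 129] [ 13  49 160]
278 266 [16 10 12] [170  96  16]
274 228 [ 93  33 106] [145 176 106]
118 218 [96 89 80] [17 43 96]
423 229 [ 6  7 12] [115 128  12]
tiles
[219. 270.] 0.4255 0.1398 98 59 81.5
[157. 268.] 0.4329 0.3079 98 63 -84.7
[  7. 266.] 0.4271 0.7225 162 41 4.2
[39. 83.] 0.9377 0.6768 56 51 89.5
dark z.062
[273. 415.] 0.0814 -0.005 126 30 -88.7
[  8. 379.] 0.1313 0.6701 59 55 2.1
[545. 381.] 0.1612 -0.7039 77 76 71.9
[278. 265.] 0.4469 -0.0106 40 38 -88.7
[542. 261.] 0.4685 -0.7011 97 96 -1.5
[422. 229.] 0.5475 -0.3796 53 48 -13.4
[ 11. 158.] 0.712 0.7058 75 43 27.3
```

View pics/crop1.png

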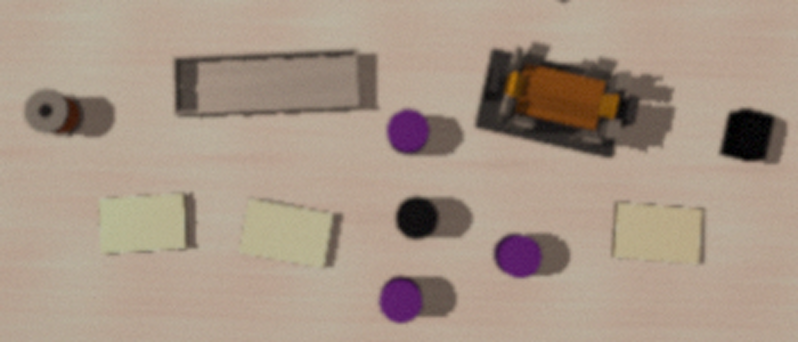

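```bash
python3 -m handwheel '[[[-0.036,-0.018,-0.006],[0,0,0],-1],[[-0.036,-0.018,-0.006],[0,0,0],-1],[[-0.036,-0.018,-0.006],[0,0,0],-1],[[-0.036,-0.018,-0.006],[0,0,0],-1],[[-0.036,-0.018,-0.006],[0,0,0],-1],[[-0.036,-0.018,-0.006],[0,0,0],-1],[[-0.036,-0.018,-0.006],[0,0,0],-1],[[-0.036,-0.018,-0.006],[0,0,0],-1]]'
python3 -m handwheel '[[[-0.036,-0.018,0],[0,0,0],-1],[[-0.036,-0.018,0],[0,0,0],-1],[[0,0,0],[0,0,0.12],-1],[[0,0,0],[0,0,0.12],-1],[[0,0,0],[0,0,0.12],-1],[[0,0,0],[0,0,0.12],-1],[[0,0,0],[0,0,0.12],-1],[[0,0,0],[0,0,0.12],-1]]'
python3 -m handwheel '[[[0,0,0],[0,0,0.12],-1],[[0,0,0],[0,0,0.12],-1],[[0,0,0],[0,0,0.12],-1],[[0,0,0],[0,0,0.12],-1],[[0,0,0],[0,0,0],-1]]'
python3 - <<'E'
from h import *
s=snapshot("wrist");save("w1",s["frame"]);o=observe();print(o["joint_positions"].round(2));print(s["extrinsics"],s["intrinsics"],s["dist"])
E
```

```text
t: 0.82
tcp_pos: [0.439, 0.3458, 0.3012]
ee_rot: [-3.137, -0.005, 2.793]
force: [0.8, 1.6, 0.6]
gripper_width: 0.0855
t: 1.48
tcp_pos: [0.5036, 0.2723, 0.3018]
ee_rot: [-3.136, 0.003, 2.045]
force: [-0.3, 0.2, 0.4]
gripper_width: 0.0855
t: 1.9
tcp_pos: [0.5031, 0.272, 0.3009]
ee_rot: [-3.137, 0.007, 1.539]
force: [0.8, 0.3, -0.0]
gripper_width: 0.0855
[-0.85  0.41  0.34  1.7  -0.15  1.06 -0.48]
[[ 0.99950701 -0.03100112 -0.00496693 -0.49356909]
 [-0.02756488 -0.94221265  0.33387946  0.21108886]
 [-0.01503054 -0.33357795 -0.94260269  0.52095092]
 [ 0.          0.          0.          1.        ]] [[310.41831791   0.         284.5183812 ]
 [  0.         310.41831791 209.27812263]
 [  0.           0.           1.        ]] [-0.07205617  0.          0.          0.          0.        ]
```

View pics/w1.png

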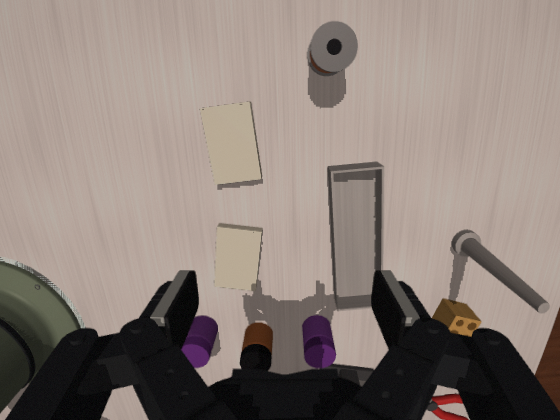

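Wrist view: tiles at (232,144) and (238,258), the tin with outer top corners at (328,166), (381,162) and (335,309), and the spool top at (334,46). I'll cast these, then move to look at the dispenser.

```bash
python3 - <<'E'
from h import *
s=snapshot("wrist");f=s["frame"]
E=s["extrinsics"];print("cam",-E[:3,:3].T@E[:3,3])
print("tin",ray(s,[(328,166),(381,162),(335,309)],.033)[:,:2].round(4).tolist())
i=f.astype(int)
m=(i[...,1]-i[...,2]>14)&(i[...,1]>i[...,0]-20)&(i[...,1]>140)
m=cv2.morphologyEx(m.astype(np.uint8),cv2.MORPH_OPEN,np.ones((3,3)))
print("tile");[print(*r) for r in rect(s,m,.016)]
print("spool pts",f[46,312:360:4,0],ray(s,[(334,46)],.060))
g=(abs(i[...,0]-i[...,2])<22)&(i[...,0]<135)&(i[...,0]>30); g[120:]=0;g=cv2.morphologyEx(g.astype(np.uint8),cv2.MORPH_OPEN,np.ones((3,3)))
[print("sp",*r) for r in rect(s,g,.060)]
print(f[210,350],f[60,334],f[46,350],f[46,100])
t=snapshot("top")
print("tin top",ray(t,[(172,194),(252,192),(252,217),(173,221)],.033)[:,:2].round(4).tolist())
E
python3 -m handwheel '[[[-0.04,0,0],[0,0,0],-1],[[-0.04,0,0],[0,0,0],-1],[[-0.04,0,0],[0,0,0],-1],[[-0.04,0,0],[0,0,0],-1],[[-0.04,0,0],[0,0,0],-1],[[-0.04,0,0],[0,0,0],-1],[[-0.04,0,0],[0,0,0],-1],[[-0.04,0,0],[0,0,0],-1]]'
python3 -m handwheel '[[[-0.04,0,0],[0,0,0],-1],[[-0.04,0,0],[0,0,0],-1],[[-0.04,0,0],[0,0,0],-1],[[-0.04,0,0],[0,0,0],-1],[[-0.04,0,0],[0,0,0],-1],[[-0.04,0,0],[0,0,0],-1],[[0,0,0],[0,0,0],-1],[[0,0,0],[0,0,0],-1]]'
python3 - <<'E'
from h import *
s=snapshot("wrist");save("w2",s["frame"])
E
```

```text
cam [0.50629144 0.35746403 0.41810065]
tin [[0.5571, 0.2776], [0.6239, 0.2815], [0.5731, 0.0608]]
tile
[236. 257.] 0.4277 0.1386 99 63 81.3
[231. 142.] 0.4342 0.3058 99 63 -84.7
spool pts [107 115 114 112  29  26  26  27 112 112 110 112] [[0.55778752 0.4115683  0.06      ]]
sp [328.  65.] 0.5528 0.3925 87 50 75.0
[144 132 125] [111 104 100] [112 104 101] [174 159 150]
tin top [[0.627, 0.2723], [0.6369, 0.0614], [0.5709, 0.0595], [0.5556, 0.2663]]
t: 2.72
tcp_pos: [0.501, -0.0512, 0.3021]
ee_rot: [-3.137, 0.004, 1.599]
force: [1.4, 0.6, -0.6]
gripper_width: 0.0852
t: 3.38
tcp_pos: [0.5051, -0.3109, 0.3037]
ee_rot: [-3.139, 0.006, 1.622]
force: [-0.2, 1.4, -0.4]
gripper_width: 0.0854
```

View pics/w2.png

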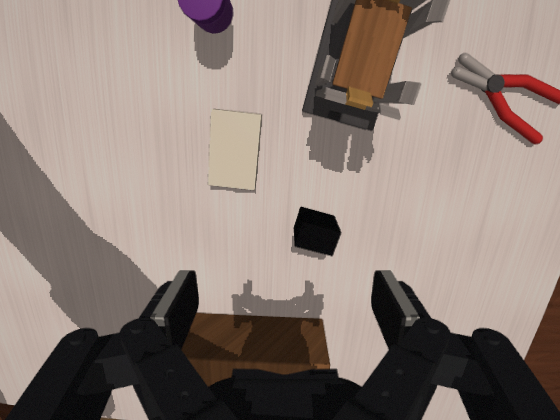

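Wrist view: tile3 at (235,150), charcoal at (317,231), and the dispenser cut off at the top. I'll measure tile3, then shift to +y to see the whole dispenser.

```bash
python3 - <<'E'
from h import *
s=snapshot("wrist");f=s["frame"]
i=f.astype(int)
m=(i[...,1]-i[...,2]>14)&(i[...,1]>i[...,0]-24)&(i[...,1]>140)
m=cv2.morphologyEx(m.astype(np.uint8),cv2.MORPH_OPEN,np.ones((3,3)))
print("tile");[print(*r) for r in rect(s,m,.016)]
m=(f.max(2)<35).astype(np.uint8);m[:190]=0;m[265:]=0;m[:,:285]=0;m[:,350:]=0
c=max(cv2.findContours(m,0,2)[0],key=cv2.contourArea);print("char hull",cv2.approxPolyDP(cv2.convexHull(c),2,True)[:,0].tolist())
E
python3 -m handwheel '[[[0.04,0,0],[0,0,0],-1],[[0.04,0,0],[0,0,0],-1],[[0.04,0,0],[0,0,0],-1],[[0.04,0,0],[0,0,0],-1],[[0.02,0,0],[0,0,0],-1],[[0,0,0],[0,0,0],-1],[[0,0,0],[0,0,0],-1]]'
python3 - <<'E'
from h import *
s=snapshot("wrist");f=s["frame"]
c=cv2.resize(f[80:380,200:480],None,fx=2,fy=2,interpolation=cv2.INTER_CUBIC).astype(float)
save("w3",(255*(c.clip(0,255)/255)**.6).astype(np.uint8))
E
```

```text
tile
[233. 148.] 0.4367 -0.2908 100 63 86.4
char hull [[301, 207], [334, 216], [340, 232], [331, 254], [295, 244], [294, 227]]
t: 4.07
tcp_pos: [0.4938, -0.1144, 0.3025]
ee_rot: [-3.14, 0.003, 1.643]
force: [-0.4, -0.9, 0.4]
gripper_width: 0.0854
```

View pics/w3.png

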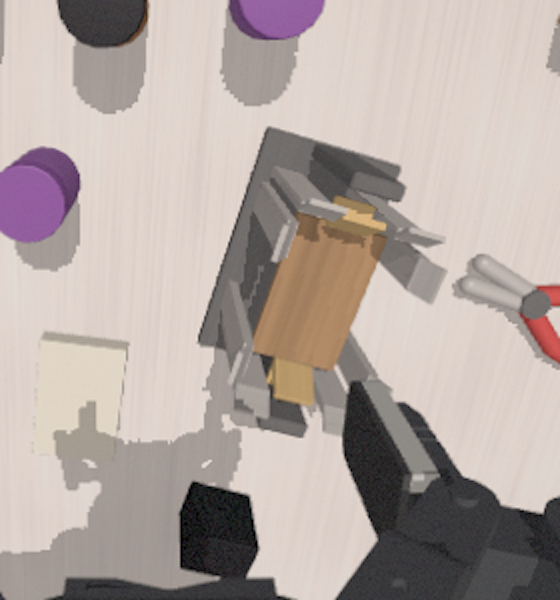

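Run:
```python
from h import *
s=snapshot("wrist")
cr=lambda L:[(u/2+200,v/2+80) for u,v in L]
p=ray(s,cr([(299,213),(387,237),(333,370),(253,352)]),.076)[:,:2]
print("platform",p.round(4).tolist(),p.mean(0),[np.linalg.norm(p[k]-p[(k+1)%4]).round(4) for k in range(4)])
print("ang",[np.degrees(np.arctan2(*(a)[::-1])).round(1) for a in(p[0]-p[3],p[1]-p[2],p[1]-p[0],p[2]-p[3])])
for z in(0,.01,.02):
  b=ray(s,cr([(267,127),(199,344),(400,166)]),z)[:,:2];d=b[0]-b[1];e=b[2]-b[0]
  print(z,b.round(4).tolist(),np.linalg.norm(d),np.degrees(np.arctan2(d[1],d[0])),np.linalg.norm(e),np.degrees(np.arctan2(e[1],e[0])),"c",(b[1]+b[2])/2)
t=snapshot("top")
# crop1 -> top px
ct=lambda L:[(u/2.28+95,v/2.28+170) for u,v in L]
for z in (0,.01):
  b=ray(t,ct([(494,50),(478,126),(614,156)]),z)[:,:2];print("topbase",z,b.round(4).tolist(),[np.linalg.norm(b[1]-b[k]) for k in(0,2)],(b[0]+b[2])/2,np.degrees(np.arctan2(*(b[1]-b[2])[::-1])))
# charcoal top face from earlier full frame hull is done via contour here
f=s["frame"];g=cv2.cvtColor(f,cv2.COLOR_RGB2GRAY)
print("char tops w3", ray(s,cr([(196,483),(250,494),(258,548),(180,568),(181,519),(240,530)]),.062)[:,:2].round(4).tolist())
```

```text
platform [[0.569, -0.1168], [0.6228, -0.1273], [0.6052, -0.2166], [0.5531, -0.2074]] [ 0.5875171  -0.16703307] [np.float64(0.0548), np.float64(0.0911), np.float64(0.0529), np.float64(0.092)]
ang [np.float64(80.0), np.float64(78.8), np.float64(-11.0), np.float64(-10.0)]
0 [[0.5571, -0.0785], [0.5258, -0.2428], [0.6521, -0.0975]] 0.16733530259628931 79.21892171504763 0.09685511539698081 -11.343477454396535 c [ 0.58896792 -0.17016762]
0.01 [[0.5555, -0.0773], [0.5249, -0.2378], [0.6482, -0.0959]] 0.16335095818866444 79.21892171504761 0.09454894251299077 -11.343477454396535 c [ 0.58657852 -0.16682457]
0.02 [[0.5539, -0.0761], [0.5241, -0.2327], [0.6443, -0.0943]] 0.1593666137810395 79.21892171504764 0.09224276962900074 -11.343477454396536 c [ 0.58418911 -0.16348152]
topbase 0 [[0.6457, -0.0983], [0.555, -0.0806], [0.5231, -0.2414]] [np.float64(0.09242212210157832), np.float64(0.16390719720948782)] [ 0.58444146 -0.1698331 ] 78.79144201617792
topbase 0.01 [[0.6442, -0.0974], [0.5542, -0.0799], [0.5226, -0.2394]] [np.float64(0.09165918413718006), np.float64(0.16255415509634763)] [ 0.58341075 -0.16838344] 78.7914420161779
char tops w3 [[0.5281, -0.3211], [0.5674, -0.3282], [0.5796, -0.3779], [0.5231, -0.4017], [0.5201, -0.3542], [0.5641, -0.3615]]
```

```bash
cat >> h.py <<'E'
def go(x,y,z,yaw):
    """print turn (rotvec, current tool axes) then shift in the tool axes AFTER the turn; yaw deg"""
    o=observe();A=R.from_euler('xyz',o["ee_rot"]);T=R.from_euler('xyz',[np.pi,0,np.radians(yaw)])
    print("turn",(A.inv()*T).as_rotvec().round(3),"shift",T.inv().apply(np.array([x,y,z])-o["tcp_pos"]).round(4))
E
python3 -c "
from h import *
go(.4367,-.2908,.10,86.4)"
```

```text
turn [-0.002  0.004  0.13 ] shift [-0.177  -0.0461  0.2024]
```

```bash
python3 -m handwheel '[[[0,0,0],[0,0,0.065],-1],[[0,0,0],[0,0,0.065],-1],[[-0.036,-0.009,0.02],[0,0,0],-1],[[-0.036,-0.009,0.02],[0,0,0],-1],[[-0.036,-0.009,0.02],[0,0,0],-1],[[-0.036,-0.009,0.02],[0,0,0],-1],[[-0.033,-0.009,0.02],[0,0,0],-1],[[0,0,0],[0,0,0],-1]]'
python3 -c "
from h import *
go(.4367,-.2908,.10,86.4)"
```

```text
t: 4.88
tcp_pos: [0.4355, -0.2995, 0.2025]
ee_rot: [3.139, 0.008, 1.498]
force: [-0.9, -0.3, -0.9]
gripper_width: 0.0851
turn [ 0.003  0.008 -0.01 ] shift [0.0087 0.0007 0.1025]
```

```bash
python3 -m handwheel '[[[0.009,0.001,0.034],[0.003,0.008,-0.01],-1],[[0,0,0.034],[0,0,0],-1],[[0,0,0.034],[0,0,0],-1],[[0,0,0.03],[0,0,0],-1],[[0,0,0.025],[0,0,0],-1],[[0,0,0.01],[0,0,0],-1],[[0,0,0],[0,0,0],-1]]'
python3 - <<'E'
from h import *
go(.4367,-.2908,.026,86.4)
save("w4",snapshot("wrist")["frame"])
E
```

```text
t: 5.47
tcp_pos: [0.4319, -0.3033, 0.0277]
ee_rot: [-3.141, 0.005, 1.491]
force: [-0.3, -0.4, -0.2]
gripper_width: 0.0852
turn [-0.     0.005 -0.017] shift [0.0128 0.004  0.0017]
```

View pics/w4.png

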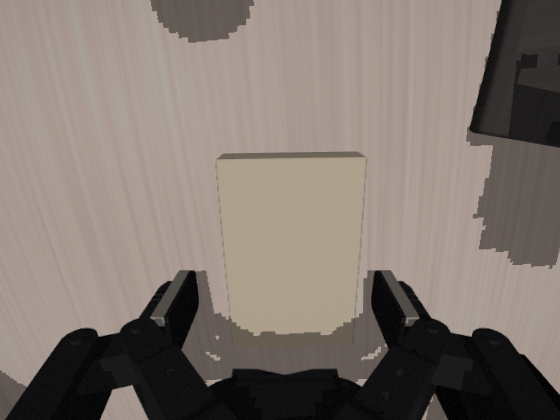

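Tile3 sits centred between the open fingers, with its +y edge at (217..366,157). I'll check its position from close up.

```bash
python3 - <<'E'
from h import *
s=snapshot("wrist");p=ray(s,[(217,158),(366,156),(226,260),(361,260)],.016)[:,:2];print(p.round(4).tolist())
m=(p[0]+p[1])/2;print("centre",m-.05*np.array([np.cos(np.radians(86.4)),np.sin(np.radians(86.4))]), (p[2]+p[3])/2)
E
python3 -m handwheel '[[[0.013,0.004,0.001],[0,0.005,-0.017],-1],[[0,0,0.003],[0,0,0],-1],[[0,0,0],[0,0,0],-1]]'
python3 -m handwheel '[[[0,0,0.003],[0,0,0],-1],[[0,0,0],[0,0,0],-1]]'
python3 -c "
from h import *
go(.4367,-.2908,.020,86.4)"
```

```text
[[0.4092, -0.239], [0.4719, -0.2432], [0.4062, -0.2873], [0.4699, -0.2925]]
centre [ 0.43744666 -0.2910042 ] [ 0.43805835 -0.28990939]
t: 5.82
tcp_pos: [0.4402, -0.2913, 0.0295]
ee_rot: [3.135, 0.003, 1.51]
force: [-0.8, 0.4, 0.1]
gripper_width: 0.0855
t: 5.98
tcp_pos: [0.4416, -0.2911, 0.028]
ee_rot: [3.132, 0.004, 1.511]
force: [-0.2, -0.1, 0.4]
gripper_width: 0.085
turn [0.01  0.004 0.003] shift [ 0.     -0.0049  0.008 ]
```

```bash
python3 -m handwheel '[[[0,-0.004,0.004],[0.01,0.004,0],-1],[[0,0,0.003],[0,0,0],-1],[[0,0,0.003],[0,0,0],-1],[[0,0,0.002],[0,0,0],-1],[[0,0,0],[0,0,0],-1]]'
python3 -c "
from h import *
go(.4374,-.2908,.020,86.4)"
```

```text
t: 6.4
tcp_pos: [0.4373, -0.2913, 0.0153]
ee_rot: [-3.141, -0.0, 1.511]
force: [0.6, 0.1, -0.0]
gripper_width: 0.0853
turn [-0.001 -0.     0.003] shift [ 0.0005  0.     -0.0047]
```

```bash
python3 -m handwheel '[[[0,0,-0.005],[0,0,0],-1],[[0,0,0],[0,0,0],0.6],[[0,0,0],[0,0,0],1],[[0,0,0],[0,0,0],1],[[0,0,0],[0,0,0],1],[[0,0,0],[0,0,0],1],[[0,0,0],[0,0,0],1],[[0,0,0],[0,0,0],1]]' 60
python3 -m handwheel '[[[0,0,-0.03],[0,0,0],1],[[0,0,-0.04],[0,0,0],1],[[0,0,-0.04],[0,0,0],1],[[0,0,-0.04],[0,0,0],1],[[0,0,0],[0,0,0],1]]' 60
python3 -c "
from h import *
go(.587,-.168,.20,79.1)"
```

```text
t: 7.07
tcp_pos: [0.4372, -0.2915, 0.0212]
ee_rot: [-3.141, -0.0, 1.51]
force: [0.2, -0.2, -0.8]
gripper_width: 0.0626
t: 7.48
tcp_pos: [0.4352, -0.2913, 0.1747]
ee_rot: [-3.134, -0.003, 1.509]
force: [1.5, 0.4, -1.3]
gripper_width: 0.0622
turn [-0.007 -0.002  0.128] shift [ 0.1498  0.1257 -0.0253]
```

```bash
python3 -m handwheel '[[[0,0,-0.012],[0,0,0.064],1],[[0,0,-0.013],[0,0,0.064],1],[[0.035,0.03,0],[0,0,0],1],[[0.035,0.03,0],[0,0,0],1],[[0.035,0.03,0],[0,0,0],1],[[0.025,0.02,0],[0,0,0],1],[[0,0,0],[0,0,0],1]]'
python3 - <<'E'
from h import *
go(.587,-.168,.20,79.1)
E
```

```text
t: 8.07
tcp_pos: [0.5667, -0.1876, 0.2046]
ee_rot: [3.141, -0.002, 1.368]
force: [0.2, 0.6, -1.0]
gripper_width: 0.0624
turn [ 0.    -0.002 -0.012] shift [0.0231 0.0162 0.0046]
```

```bash
python3 -m handwheel '[[[0.023,0.016,0.01],[0,0,-0.012],1],[[0,0,0.02],[0,0,0],1],[[0,0,0.01],[0,0,0],1],[[0,0,0],[0,0,0],1],[[0,0,0],[0,0,0],1]]'
python3 - <<'E'
from h import *
go(.587,-.168,.155,79.1)
s=snapshot("wrist");save("w5",s["frame"])
t=snapshot("top");save("t5",cv2.resize(t["frame"][170:260,280:400],None,fx=5,fy=5,interpolation=cv2.INTER_CUBIC))
E
```

```text
t: 8.48
tcp_pos: [0.5893, -0.165, 0.1627]
ee_rot: [3.141, -0.002, 1.385]
force: [0.5, -1.7, -0.8]
gripper_width: 0.0627
turn [ 0.    -0.002  0.005] shift [-0.0034 -0.0016  0.0077]
```

View pics/w5.png

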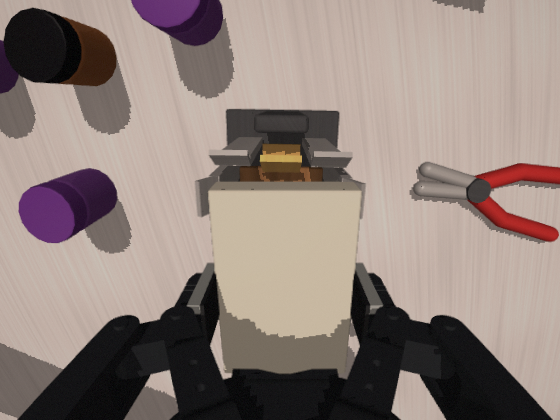

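The tile is aligned with the guides: base edge centre (282,110), catch (281,155), tile centre (285,189). It needs about -2 mm in tool y, which agrees with my estimate.

```bash
python3 -m handwheel '[[[-0.0035,-0.0018,0.008],[0,-0.002,0.005],1],[[0,0,0],[0,0,0],1],[[0,0,0],[0,0,0],1]]'
python3 - <<'E'
from h import *
go(.587,-.168,.118,79.1)
s=snapshot("wrist");b=ray(s,[(226,112),(339,112)],.008);print(b.round(4).tolist())
E
```

```text
t: 8.83
tcp_pos: [0.5869, -0.1701, 0.1567]
ee_rot: [3.138, -0.0, 1.377]
force: [-0.3, -0.1, -0.8]
gripper_width: 0.0625
turn [ 0.004 -0.    -0.003] shift [ 0.002  -0.0003  0.0387]
[[0.5554, -0.0848, 0.008], [0.6471, -0.1027, 0.008]]
```

```bash
python3 -m handwheel '[[[0.002,0,0.01],[0.004,0,-0.003],1],[[0,0,0.01],[0,0,0],1],[[0,0,0.01],[0,0,0],1],[[0,0,0.004],[0,0,0],1],[[0,0,0],[0,0,0],1],[[0,0,0],[0,0,0],1]]'
python3 -c "
from h import *
go(.587,-.168,.115,79.1)"
```

```text
t: 9.38
tcp_pos: [0.5868, -0.1679, 0.1184]
ee_rot: [-3.14, -0.0, 1.38]
force: [-0.1, 0.2, -1.4]
gripper_width: 0.0623
turn [-0.002 -0.    -0.   ] shift [-0.      0.0002  0.0034]
```

```bash
python3 -m handwheel '[[[0,0,0.004],[0,0,0],1],[[0,0,0],[0,0,0],0],[[0,0,0],[0,0,0],-1],[[0,0,0],[0,0,0],-1],[[0,0,0],[0,0,0],-1],[[0,0,0],[0,0,0],-1]]'
python3 -m handwheel '[[[0,0,-0.03],[0,0,0],-1],[[0,0,-0.02],[0,0,0],0],[[0,0,0],[0,0,0],1],[[0,0,0],[0,0,0],1],[[0,0,0],[0,0,0],1],[[0,0,0],[0,0,0],1],[[0,0,0],[0,0,0],1],[[0,0,0],[0,0,0],1]]'
python3 - <<'E'
from h import *
go(.587,-.168,.134,79.1)
s=snapshot("wrist");save("w6",s["frame"])
E
```

```text
t: 9.88
tcp_pos: [0.5875, -0.168, 0.115]
ee_rot: [-3.142, -0.001, 1.38]
force: [0.2, -0.8, 0.3]
gripper_width: 0.0855
t: 10.55
tcp_pos: [0.5866, -0.1681, 0.1651]
ee_rot: [-3.14, -0.0, 1.38]
force: [0.1, 0.2, 1.2]
gripper_width: 0.0008
turn [-0.002 -0.    -0.   ] shift [0.0002 0.0003 0.0311]
```

View pics/w6.png

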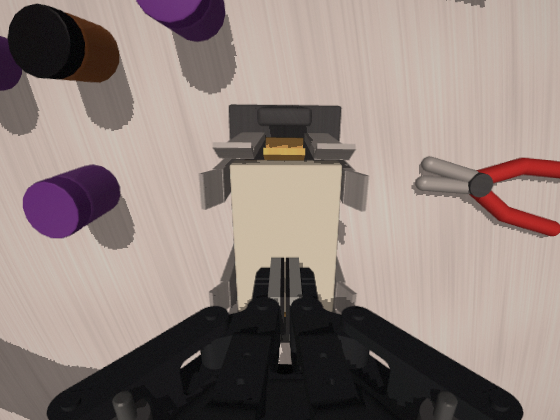

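The tile lies square in the well (232–341, 163). Pressing now.

```bash
python3 -m handwheel '[[[0,0,0.015],[0,0,0],1],[[0,0,0.01],[0,0,0],1],[[0,0,0.006],[0,0,0],1],[[0,0,0.006],[0,0,0],1],[[0,0,0.006],[0,0,0],1]]'
python3 -m handwheel '[[[0,0,0.006],[0,0,0],1],[[0,0,0.006],[0,0,0],1]]'
python3 -m handwheel '[[[0,0,0.006],[0,0,0],1],[[0,0,0.005],[0,0,0],1]]'
python3 -m handwheel '[[[0,0,0.004],[0,0,0],1],[[0,0,0],[0,0,0],1]]'
```

```text
t: 11.02
tcp_pos: [0.5873, -0.1685, 0.1205]
ee_rot: [-3.141, -0.0, 1.38]
force: [0.5, -0.7, 1.3]
gripper_width: -0.0001
t: 11.18
tcp_pos: [0.5874, -0.1687, 0.1078]
ee_rot: [-3.141, -0.0, 1.38]
force: [-2.0, 2.5, 8.1]
gripper_width: 0.0004
t: 11.35
tcp_pos: [0.5874, -0.1687, 0.0961]
ee_rot: [-3.141, -0.0, 1.38]
force: [-1.2, 0.6, 6.9]
gripper_width: -0.0002
t: 11.52
tcp_pos: [0.5874, -0.1687, 0.0912]
ee_rot: [-3.141, -0.001, 1.38]
force: [-0.8, 2.0, 7.7]
gripper_width: -0.0001
```

```bash
python3 -m handwheel '[[[0,0,-0.01],[0,0,0],1],[[0,0,-0.03],[0,0,0],1],[[0,0,-0.03],[0,0,0],1],[[0,0,-0.03],[0,0,0],1],[[0,0,0],[0,0,0],-1],[[0,0,0],[0,0,0],-1]]'
python3 - <<'E'
from h import *
s=snapshot("wrist");a=cv2.resize(s["frame"][70:310,180:420],(480,480))
t=snapshot("side");print(proj(t,[.587,-.168,.078]));u,v=proj(t,[.587,-.168,.078])[0].astype(int)
b=cv2.resize(t["frame"][v-40:v+40,u-40:u+10],(300,480),interpolation=cv2.INTER_CUBIC);save("w7",np.hstack([a,b]))
tp=snapshot("top");i=tp["frame"].astype(int)
m=(i[...,1]-i[...,2]>14)&(i[...,1]>i[...,0]-16)&(i[...,1]>140);[print(*r) for r in rect(tp,m,.016)]
go(.4277,.1386,.2,81.3)
E
```

```text
t: 12.02
tcp_pos: [0.5867, -0.1692, 0.1961]
ee_rot: [-3.138, -0.0, 1.378]
force: [-0.4, 0.6, -0.7]
gripper_width: 0.023
[[310.14844567 243.16794913]]
[ 15. 416.] 0.0268 0.6797 86 19 -85.5
[552. 409.] 0.0709 -0.747 58 53 -88.8
[456. 407.] 0.0845 -0.4843 83 69 -70.3
[125. 394.] 0.1011 0.3827 51 42 60.5
[ 17. 394.] 0.083 0.6797 90 87 86.1
[517. 379.] 0.1468 -0.6561 69 46 52.7
[ 77. 369.] 0.1569 0.5104 82 50 87.0
[ 68. 352.] 0.2041 0.535 88 25 82.1
[506. 347.] 0.2416 -0.6228 79 29 89.5
[174. 341.] 0.2416 0.2577 85 29 87.2
[ 18. 336.] 0.2383 0.6791 68 21 -87.0
[183. 324.] 0.2897 0.2291 92 23 -88.1
[413. 271.] 0.4372 -0.364 66 25 81.6
[ 27. 295.] 0.3552 0.676 165 113 -9.3
[106. 305.] 0.3429 0.4203 419 152 -49.4
[215. 276.] 0.4172 0.1553 203 92 78.7
[186. 246.] 0.4924 0.2345 77 20 83.4
[ 78. 256.] 0.4612 0.5223 139 136 -67.7
[  7. 266.] 0.4273 0.7212 162 44 4.2
[175. 229.] 0.5373 0.2614 129 45 -88.6
[295. 216.] 0.5794 -0.0545 50 23 87.2
[554. 188.] 0.6697 -0.7743 51 38 -60.7
[453. 184.] 0.6724 -0.4792 65 28 -72.9
[299. 171.] 0.6979 -0.0636 67 19 -88.6
[302. 156.] 0.7379 -0.0738 89 55 -88.6
[299. 141.] 0.7824 -0.0592 84 20 84.1
[397. 129.] 0.8218 -0.3285 83 31 86.1
[242. 126.] 0.8179 0.0931 100 25 89.1
[242. 118.] 0.8428 0.1016 97 19 83.8
[407. 115.] 0.8584 -0.3691 145 48 80.2
[450.  91.] 0.938 -0.4809 92 53 -87.5
[85. 80.] 0.9431 0.5318 119 38 89.9
[153. 145.] 0.7352 0.2756 1041 461 -89.8
turn [-0.005  0.    -0.041] shift [ 0.2803 -0.2034 -0.0054]
```

View pics/w7.png

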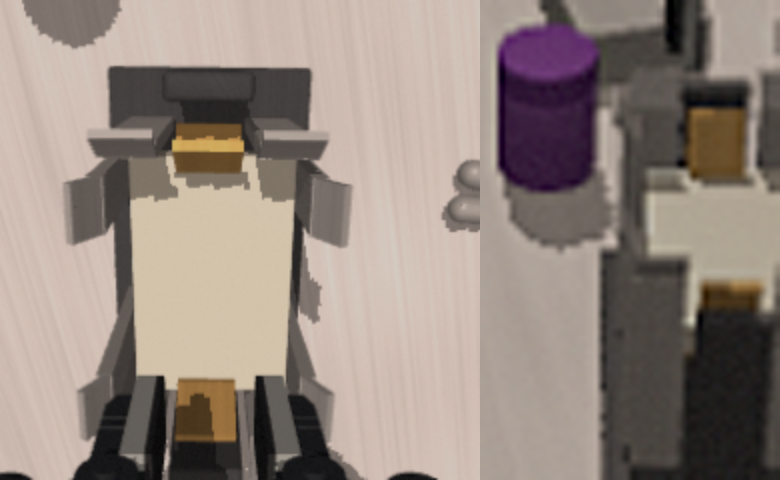

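Both catches now cover tile3's edges, so the first tile is snapped in. Next is the tile at (0.428, 0.139).

```bash
python3 -m handwheel '[[[0.033,-0.024,-0.01],[0,0,0],-1],[[0.033,-0.024,0],[0,0,0],-1],[[0.033,-0.024,0],[0,0,0],-1],[[0.033,-0.024,0],[0,0,0],-1],[[0.033,-0.024,0],[0,0,0],-1],[[0.033,-0.024,0],[0,0,0],-1],[[0.033,-0.024,0],[0,0,0],-1],[[0,0,0],[0,0,0],-1]]'
python3 - <<'E'
from h import *
s=snapshot("wrist");f=s["frame"];i=f.astype(int)
m=(i[...,1]-i[...,2]>14)&(i[...,1]>i[...,0]-20)&(i[...,1]>140)
m=cv2.morphologyEx(m.astype(np.uint8),cv2.MORPH_OPEN,np.ones((5,5)))
print("tile");[print(*r) for r in rect(s,m,.016)]
go(.4277,.1386,.1,81.3)
E
```

```text
t: 12.83
tcp_pos: [0.4578, 0.0938, 0.1974]
ee_rot: [-3.126, 0.008, 1.373]
force: [1.2, 0.4, 0.2]
gripper_width: 0.0853
tile
[449. 412.] 0.6243 -0.2691 62 34 -15.6
[247. 148.] 0.4277 0.1388 99 63 81.4
[221.   8.] 0.4355 0.2593 66 22 -12.7
turn [-0.015  0.009 -0.048] shift [ 0.0423 -0.0382  0.0976]
```

```bash
python3 -m handwheel '[[[0.021,-0.019,0.03],[-0.015,0.009,-0.048],-1],[[0.021,-0.019,0.03],[0,0,0],-1],[[0,0,0.03],[0,0,0],-1],[[0,0,0.02],[0,0,0],-1],[[0,0,0],[0,0,0],-1]]'
python3 -c "
from h import *
go(.4277,.1388,.020,81.4)"
```

```text
t: 13.3
tcp_pos: [0.4291, 0.1377, 0.0852]
ee_rot: [3.14, 0.001, 1.422]
force: [-0.4, 0.2, -0.2]
gripper_width: 0.0853
turn [0.002 0.001 0.002] shift [ 0.0009 -0.0016  0.0652]
```

```bash
python3 -m handwheel '[[[0.001,-0.0016,0.025],[0,0,0],-1],[[0,0,0.02],[0,0,0],-1],[[0,0,0.014],[0,0,0],-1],[[0,0,0.003],[0,0,0],-1],[[0,0,0],[0,0,0],-1]]'
python3 -c "
from h import *
go(.4277,.1388,.020,81.4)"
```

```text
t: 13.72
tcp_pos: [0.4295, 0.1349, 0.0219]
ee_rot: [3.141, 0.003, 1.417]
force: [-1.2, -0.9, 0.1]
gripper_width: 0.0854
turn [ 0.001  0.003 -0.004] shift [ 0.0036 -0.0023  0.0019]
```

```bash
python3 -m handwheel '[[[0.0036,-0.0023,0.001],[0,0.003,-0.004],-1],[[0,0,0],[0,0,0],0.6],[[0,0,0],[0,0,0],1],[[0,0,0],[0,0,0],1],[[0,0,0],[0,0,0],1],[[0,0,0],[0,0,0],1],[[0,0,0],[0,0,0],1],[[0,0,0],[0,0,0],1]]' 60
python3 -m handwheel '[[[0,0,-0.03],[0,0,0],1],[[0,0,-0.04],[0,0,0],1],[[0,0,-0.04],[0,0,0],1],[[0,0,-0.04],[0,0,0],1],[[0,0,-0.03],[0,0,0],1],[[0,0,0],[0,0,0],1]]'
python3 -c "
from h import *
go(.587,-.168,.20,79.1)"
```

```text
t: 14.38
tcp_pos: [0.43, 0.1394, 0.0259]
ee_rot: [3.136, -0.003, 1.42]
force: [1.0, 0.6, -1.1]
gripper_width: 0.062
t: 14.88
tcp_pos: [0.4275, 0.1371, 0.2118]
ee_rot: [-3.141, 0.001, 1.417]
force: [1.2, -0.3, -0.3]
gripper_width: 0.0625
turn [-0.001  0.001  0.037] shift [-0.2694  0.2143  0.0118]
```

```bash
python3 -m handwheel '[[[-0.034,0.026,0],[0,0,0],1],[[-0.034,0.026,0],[0,0,0],1],[[-0.034,0.026,0],[0,0,0],1],[[-0.034,0.026,0],[0,0,0],1],[[-0.034,0.026,0],[0,0,0],1],[[-0.034,0.026,0],[0,0,0],1],[[-0.03,0.026,0],[0,0,0],1],[[0,0,0],[0,0,0],1]]'
python3 -c "
from h import *
go(.587,-.168,.20,79.1)"
```

```text
t: 15.55
tcp_pos: [0.5739, -0.119, 0.2119]
ee_rot: [3.14, -0.004, 1.433]
force: [-0.9, -0.6, -1.3]
gripper_width: 0.0623
turn [ 0.002 -0.004  0.053] shift [-0.0456  0.0221  0.0119]
```

```bash
python3 -m handwheel '[[[0,0,0],[0.002,-0.004,0.053],1],[[-0.022,0.011,0.005],[0,0,0],1],[[-0.021,0.011,0.01],[0,0,0],1],[[0,0,0.01],[0,0,0],1],[[0,0,0.01],[0,0,0],1],[[0,0,0],[0,0,0],1]]'
python3 -c "
from h import *
go(.587,-.168,.165,79.1)"
```

```text
t: 16.05
tcp_pos: [0.5868, -0.1707, 0.1722]
ee_rot: [-3.138, 0.001, 1.373]
force: [-0.4, 0.8, -1.4]
gripper_width: 0.0625
turn [-0.004  0.001 -0.008] shift [ 0.0027 -0.0004  0.0072]
```

```bash
python3 -m handwheel '[[[0.0027,0,0.008],[-0.004,0,-0.008],1],[[0,0,0],[0,0,0],1],[[0,0,0.01],[0,0,0],1],[[0,0,0.01],[0,0,0],1],[[0,0,0.01],[0,0,0],1],[[0,0,0.006],[0,0,0],1],[[0,0,0],[0,0,0],1]]'
python3 -c "
from h import *
go(.587,-.168,.120,79.1)"
```

```text
t: 16.63
tcp_pos: [0.5874, -0.1642, 0.1239]
ee_rot: [3.141, -0.0, 1.386]
force: [-0.9, -1.4, -0.6]
gripper_width: 0.0625
turn [ 0.001 -0.     0.005] shift [-0.0038  0.0003  0.0039]
```

```bash
python3 -m handwheel '[[[-0.0035,0,0.003],[0,0,0.005],1],[[0,0,0.002],[0,0,0],1],[[0,0,0],[0,0,0],1]]'
python3 -m handwheel '[[[0,0,0],[0,0,0],0],[[0,0,0],[0,0,0],-1],[[0,0,0],[0,0,0],-1],[[0,0,0],[0,0,0],-1],[[0,0,0],[0,0,0],-1]]'
python3 -m handwheel '[[[0,0,-0.03],[0,0,0],-1],[[0,0,-0.02],[0,0,0],0],[[0,0,0],[0,0,0],1],[[0,0,0],[0,0,0],1],[[0,0,0],[0,0,0],1],[[0,0,0],[0,0,0],1],[[0,0,0],[0,0,0],1],[[0,0,0],[0,0,0],1]]'
python3 - <<'E'
from h import *
go(.587,-.168,.124,79.1)
s=snapshot("wrist");f=s["frame"];i=f.astype(int)
m=(i[...,1]-i[...,2]>14)&(i[...,1]>i[...,0]-24)&(i[...,1]>140)
m=cv2.morphologyEx(m.astype(np.uint8),cv2.MORPH_OPEN,np.ones((5,5)))
for z in(.101,.108,.114):[print(z,*r) for r in rect(s,m,z)]
save("w8",f)
E
```

```text
t: 16.88
tcp_pos: [0.587, -0.1675, 0.1183]
ee_rot: [3.141, -0.001, 1.38]
force: [0.2, 4.3, -0.3]
gripper_width: 0.0622
t: 17.3
tcp_pos: [0.5874, -0.168, 0.1193]
ee_rot: [3.14, -0.001, 1.38]
force: [-0.2, 0.3, -0.7]
gripper_width: 0.0855
t: 17.97
tcp_pos: [0.5862, -0.1681, 0.169]
ee_rot: [-3.141, -0.0, 1.38]
force: [0.1, -0.3, -0.3]
gripper_width: 0.0003
turn [-0.001 -0.    -0.001] shift [0.0003 0.0007 0.045 ]
0.101 [285. 231.] 0.5871 -0.1697 102 67 79.1
0.108 [285. 231.] 0.5877 -0.1665 98 64 79.1
0.114 [285. 231.] 0.5882 -0.1638 94 62 79.1
```

View pics/w8.png

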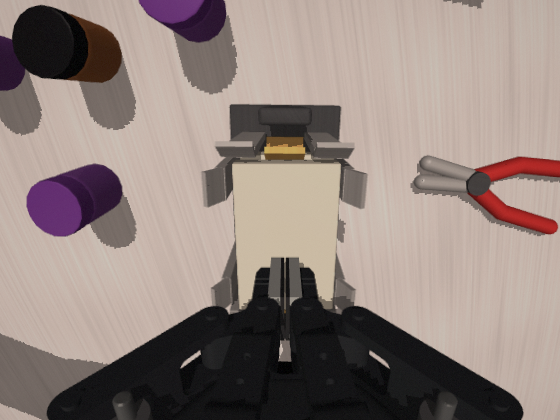

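Tile 2 is seated in the well the same way as the first. Pressing.

```bash
python3 -m handwheel '[[[0,0,0.019],[0,0,0],1],[[0,0,0.01],[0,0,0],1],[[0,0,0.006],[0,0,0],1],[[0,0,0.006],[0,0,0],1],[[0,0,0.006],[0,0,0],1]]'
python3 -m handwheel '[[[0,0,0.006],[0,0,0],1],[[0,0,0.006],[0,0,0],1]]'
python3 -m handwheel '[[[0,0,0.006],[0,0,0],1],[[0,0,0.005],[0,0,0],1],[[0,0,0.002],[0,0,0],1],[[0,0,0],[0,0,0],1]]'
python3 -m handwheel '[[[0,0,-0.01],[0,0,0],1],[[0,0,-0.03],[0,0,0],1],[[0,0,-0.03],[0,0,0],1],[[0,0,-0.04],[0,0,0],0],[[0,0,0],[0,0,0],-1],[[0,0,0],[0,0,0],-1]]'
python3 - <<'E'
from h import *
s=snapshot("wrist");f=s["frame"];i=f.astype(int)
m=(i[...,1]-i[...,2]>14)&(i[...,1]>i[...,0]-24)&(i[...,1]>140)
m=cv2.morphologyEx(m.astype(np.uint8),cv2.MORPH_OPEN,np.ones((5,5)))
for z in(.078,.108):[print(z,*r) for r in rect(s,m,z)]
cv2.imwrite("pics/w9.png",f[:,:,::-1])
go(.4342,.3058,.2,95.3)
E
```

```text
t: 18.43
tcp_pos: [0.5873, -0.1688, 0.121]
ee_rot: [3.14, 0.0, 1.379]
force: [1.8, 0.5, 2.0]
gripper_width: -0.0
t: 18.6
tcp_pos: [0.5876, -0.169, 0.109]
ee_rot: [3.139, -0.0, 1.379]
force: [-3.7, 1.8, 9.4]
gripper_width: -0.0
t: 18.93
tcp_pos: [0.5876, -0.1691, 0.0956]
ee_rot: [3.14, -0.001, 1.379]
force: [-2.1, 2.7, 8.1]
gripper_width: -0.0001
t: 19.43
tcp_pos: [0.5867, -0.17, 0.212]
ee_rot: [-3.141, -0.0, 1.377]
force: [-0.5, 0.9, -1.0]
gripper_width: 0.036
0.078 [286. 206.] 0.5875 -0.1718 90 63 78.5
0.108 [286. 206.] 0.5894 -0.1617 79 56 78.5
turn [ 0.     0.    -0.287] shift [ 0.4884 -0.1083  0.0125]
```

```bash
python3 -m handwheel '[[[0.036,-0.02,0],[0,0,0],-1],[[0.036,-0.02,0],[0,0,0],-1],[[0.036,-0.02,0],[0,0,0],-1],[[0.036,-0.02,0],[0,0,0],-1],[[0.036,-0.02,0],[0,0,0],-1],[[0.036,-0.02,0],[0,0,0],-1],[[0.036,-0.02,0],[0,0,0],-1],[[0.036,-0.02,0],[0,0,0],-1]]'
python3 -m handwheel '[[[0.036,-0.02,0],[0,0,0],-1],[[0.036,-0.02,0],[0,0,0],-1],[[0,0,0],[0,0,-0.1],-1],[[0,0,0],[0,0,-0.1],-1],[[0,0,0],[0,0,-0.08],-1],[[0,0,0],[0,0,0],-1]]'
python3 - <<'E'
from h import *
s=snapshot("wrist");f=s["frame"];i=f.astype(int)
m=(i[...,1]-i[...,2]>14)&(i[...,1]>i[...,0]-20)&(i[...,1]>140)
m=cv2.morphologyEx(m.astype(np.uint8),cv2.MORPH_OPEN,np.ones((5,5)))
print("tile");[print(*r) for r in rect(s,m,.016)]
go(.4342,.3058,.2,95.3)
i=(snapshot("top")["frame"]).astype(int)
t=snapshot("top");m=(i[...,1]-i[...,2]>20)&(i[...,1]>i[...,0]-10)&(i[...,1]>150);[print(*r) for r in rect(t,m,.016) if 300>r[0][1]>200]
E
```

```text
t: 20.15
tcp_pos: [0.4832, 0.1398, 0.2084]
ee_rot: [-3.14, 0.007, 1.36]
force: [1.9, 0.4, -1.0]
gripper_width: 0.0855
t: 20.65
tcp_pos: [0.4513, 0.231, 0.2043]
ee_rot: [-3.132, 0.008, 1.667]
force: [-0.5, -0.3, -0.2]
gripper_width: 0.0856
tile
[276. 106.] 0.4345 0.3058 99 64 -84.6
turn [-0.01   0.008 -0.002] shift [ 0.0762 -0.0101  0.0042]
[  7. 266.] 0.4272 0.7212 162 43 4.2
```

```bash
python3 -m handwheel '[[[0.038,-0.005,0.01],[-0.01,0.008,0],-1],[[0.036,-0.005,0.03],[0,0,0],-1],[[0,0,0.03],[0,0,0],-1],[[0,0,0.03],[0,0,0],-1],[[0,0,0.02],[0,0,0],-1],[[0,0,0],[0,0,0],-1]]'
python3 -c "
from h import *
go(.4345,.3058,.020,95.4)"
```

```text
t: 21.3
tcp_pos: [0.438, 0.3043, 0.0807]
ee_rot: [3.136, -0.002, 1.635]
force: [-0.2, -0.6, -0.5]
gripper_width: 0.0853
turn [ 0.006 -0.002 -0.03 ] shift [ 0.0018 -0.0034  0.0607]
```

```bash
python3 -m handwheel '[[[0.002,-0.0034,0.015],[0.006,0,-0.03],-1],[[0,0,0.018],[0,0,0],-1],[[0,0,0.014],[0,0,0],-1],[[0,0,0.01],[0,0,0],-1],[[0,0,0.002],[0,0,0],-1],[[0,0,0],[0,0,0],-1]]'
python3 -c "
from h import *
go(.4345,.3058,.019,95.4)"
```

```text
t: 21.8
tcp_pos: [0.4377, 0.304, 0.0231]
ee_rot: [3.14, -0.0, 1.651]
force: [-0.6, -0.4, 1.2]
gripper_width: 0.0854
turn [ 0.002 -0.    -0.014] shift [ 0.0021 -0.003   0.0041]
```

```bash
python3 -m handwheel '[[[0.002,-0.003,0.004],[0.002,0,-0.014],-1],[[0,0,0],[0,0,0],-1],[[0,0,0],[0,0,0],0.6],[[0,0,0],[0,0,0],1],[[0,0,0],[0,0,0],1],[[0,0,0],[0,0,0],1],[[0,0,0],[0,0,0],1],[[0,0,0],[0,0,0],1]]' 60
python3 -m handwheel '[[[0,0,-0.03],[0,0,0],1],[[0,0,-0.04],[0,0,0],1],[[0,0,-0.04],[0,0,0],1],[[0,0,-0.04],[0,0,0],1],[[0,0,-0.03],[0,0,0],1],[[0,0,0],[0,0,0],1]]'
python3 -c "
from h import *
go(.587,-.168,.20,79.1)"
```

```text
t: 22.47
tcp_pos: [0.4358, 0.3069, 0.023]
ee_rot: [3.138, -0.003, 1.665]
force: [-0.6, 0.1, -1.0]
gripper_width: 0.0627
t: 22.97
tcp_pos: [0.4343, 0.3044, 0.2087]
ee_rot: [-3.14, 0.001, 1.663]
force: [-0.7, 1.5, -1.1]
gripper_width: 0.0628
turn [-0.001  0.001  0.283] shift [-0.435   0.2392  0.0087]
```

```bash
python3 -m handwheel '[[[0,0,0],[0,0,0.1],1],[[0,0,0],[0,0,0.1],1],[[0,0,0],[0,0,0.08],1],[[-0.035,0.019,0],[0,0,0],1],[[-0.035,0.019,0],[0,0,0],1],[[-0.035,0.019,0],[0,0,0],1],[[-0.035,0.019,0],[0,0,0],1],[[-0.035,0.019,0],[0,0,0],1]]'
python3 -m handwheel '[[[-0.035,0.019,0],[0,0,0],1],[[-0.035,0.019,0],[0,0,0],1],[[-0.035,0.019,0],[0,0,0],1],[[-0.035,0.019,0],[0,0,0],1],[[-0.035,0.019,0],[0,0,0],1],[[-0.02,0.01,0],[0,0,0],1],[[0,0,0],[0,0,0],1]]'
python3 -c "
from h import *
go(.587,-.168,.20,79.1)"
```

```text
t: 23.63
tcp_pos: [0.4922, 0.1183, 0.2089]
ee_rot: [-3.141, -0.005, 1.386]
force: [1.2, 0.2, -0.7]
gripper_width: 0.0623
t: 24.22
tcp_pos: [0.5604, -0.1121, 0.2064]
ee_rot: [-3.141, -0.003, 1.379]
force: [-0.2, -1.1, -1.5]
gripper_width: 0.0626
turn [-0.001 -0.003 -0.002] shift [-0.0498  0.0367  0.0064]
```

```bash
python3 -m handwheel '[[[-0.025,0.018,0.005],[0,0,0],1],[[-0.024,0.018,0.01],[0,0,0],1],[[0,0,0.01],[0,0,0],1],[[0,0,0.01],[0,0,0],1],[[0,0,0],[0,0,0],1]]'
python3 - <<'E'
from h import *
go(.587,-.168,.165,79.1)
s=snapshot("wrist");f=s["frame"];i=f.astype(int)
m=(i[...,1]-i[...,2]>14)&(i[...,1]>i[...,0]-24)&(i[...,1]>140)
m=cv2.morphologyEx(m.astype(np.uint8),cv2.MORPH_OPEN,np.ones((5,5)))
z=observe()["tcp_pos"][2]-.023+.016
[print(*r) for r in rect(s,m,z)]
E
```

```text
t: 24.63
tcp_pos: [0.5865, -0.1708, 0.1679]
ee_rot: [-3.139, -0.003, 1.376]
force: [-1.1, -0.0, -1.5]
gripper_width: 0.0626
turn [-0.002 -0.003 -0.005] shift [0.0029 0.     0.0029]
[287. 255.] 0.5892 -0.1593 75 64 78.9
[289. 174.] 0.5991 -0.1124 38 12 -11.1
```

```bash
python3 -m handwheel '[[[0.0025,0,0.004],[0,-0.003,-0.005],1],[[0,0,0],[0,0,0],1],[[0,0,0.01],[0,0,0],1],[[0,0,0.01],[0,0,0],1],[[0,0,0.01],[0,0,0],1],[[0,0,0.006],[0,0,0],1],[[0,0,0],[0,0,0],1]]'
python3 -c "
from h import *
go(.587,-.168,.117,79.1)"
```

```text
t: 25.27
tcp_pos: [0.588, -0.164, 0.1266]
ee_rot: [3.141, -0.001, 1.386]
force: [0.5, -5.3, -2.9]
gripper_width: 0.0621
turn [ 0.001 -0.001  0.006] shift [-0.0041 -0.0002  0.0096]
```

```bash
python3 -m handwheel '[[[-0.004,0,0.0],[0,0,0.006],1],[[0,0,0.005],[0,0,0],1],[[0,0,0.002],[0,0,0],1],[[0,0,0],[0,0,0],1]]'
python3 -m handwheel '[[[0,0,0],[0,0,0],0],[[0,0,0],[0,0,0],-1],[[0,0,0],[0,0,0],-1],[[0,0,0],[0,0,0],-1],[[0,0,0],[0,0,0],-1]]'
python3 -m handwheel '[[[0,0,-0.03],[0,0,0],-1],[[0,0,-0.02],[0,0,0],0],[[0,0,0],[0,0,0],1],[[0,0,0],[0,0,0],1],[[0,0,0],[0,0,0],1],[[0,0,0],[0,0,0],1],[[0,0,0],[0,0,0],1],[[0,0,0],[0,0,0],1]]'
python3 - <<'E'
from h import *
go(.587,-.168,.124,79.1)
s=snapshot("wrist");f=s["frame"];i=f.astype(int)
m=(i[...,1]-i[...,2]>14)&(i[...,1]>i[...,0]-24)&(i[...,1]>140)
m=cv2.morphologyEx(m.astype(np.uint8),cv2.MORPH_OPEN,np.ones((5,5)))
for z in(.101,.108,.114):[print(z,*r) for r in rect(s,m,z)]
E
```

```text
t: 25.6
tcp_pos: [0.5871, -0.168, 0.1181]
ee_rot: [3.142, -0.002, 1.38]
force: [1.6, 1.7, 1.0]
gripper_width: 0.0625
t: 26.02
tcp_pos: [0.5872, -0.1681, 0.1183]
ee_rot: [3.141, -0.001, 1.38]
force: [-0.2, -0.0, -0.4]
gripper_width: 0.0852
t: 26.68
tcp_pos: [0.586, -0.1681, 0.1678]
ee_rot: [-3.139, -0.001, 1.379]
force: [0.2, -0.3, 0.1]
gripper_width: 0.0006
turn [-0.003 -0.001 -0.001] shift [0.0003 0.0009 0.0438]
0.101 [285. 232.] 0.5873 -0.1695 102 66 79.2
0.108 [285. 232.] 0.5879 -0.1663 98 64 79.2
0.114 [285. 232.] 0.5884 -0.1636 95 62 79.2
```

The tile's size and pose match tile 2's resting state. Pressing, then looking.

```bash
python3 -m handwheel '[[[0,0,0.018],[0,0,0],1],[[0,0,0.01],[0,0,0],1],[[0,0,0.006],[0,0,0],1],[[0,0,0.006],[0,0,0],1],[[0,0,0.006],[0,0,0],1]]'
python3 -m handwheel '[[[0,0,0.006],[0,0,0],1],[[0,0,0.006],[0,0,0],1]]'
python3 -m handwheel '[[[0,0,0.006],[0,0,0],1],[[0,0,0.005],[0,0,0],1],[[0,0,0.003],[0,0,0],1],[[0,0,0],[0,0,0],1]]'
python3 -m handwheel '[[[0,0,-0.01],[0,0,0],1],[[0,0,-0.03],[0,0,0],1],[[0,0,-0.03],[0,0,0],1],[[0,0,-0.04],[0,0,0],0],[[0,0,0],[0,0,0],-1],[[0,0,0],[0,0,0],-1]]'
python3 - <<'E'
from h import *
s=snapshot("wrist");a=cv2.resize(s["frame"][70:310,180:420],(480,480))
t=snapshot("side");u,v=310,243
b=cv2.resize(t["frame"][v-40:v+40,u-40:u+10],(300,480),interpolation=cv2.INTER_CUBIC);save("w10",np.hstack([a,b]))
go(.555,-.25,.25,79.1)
E
```

```text
t: 27.15
tcp_pos: [0.587, -0.1687, 0.1209]
ee_rot: [-3.141, -0.001, 1.379]
force: [1.6, -0.6, 3.1]
gripper_width: -0.0001
t: 27.32
tcp_pos: [0.5872, -0.1689, 0.1089]
ee_rot: [3.141, -0.001, 1.379]
force: [-4.1, 1.8, 10.9]
gripper_width: 0.0
t: 27.65
tcp_pos: [0.5872, -0.169, 0.0946]
ee_rot: [-3.141, -0.002, 1.378]
force: [-2.8, 2.9, 10.2]
gripper_width: 0.0
t: 28.15
tcp_pos: [0.5867, -0.17, 0.2093]
ee_rot: [-3.139, -0.001, 1.377]
force: [0.8, 1.1, -2.4]
gripper_width: 0.0356
turn [-0.003 -0.001 -0.004] shift [-0.0843 -0.0162 -0.0414]
```

View pics/w10.png

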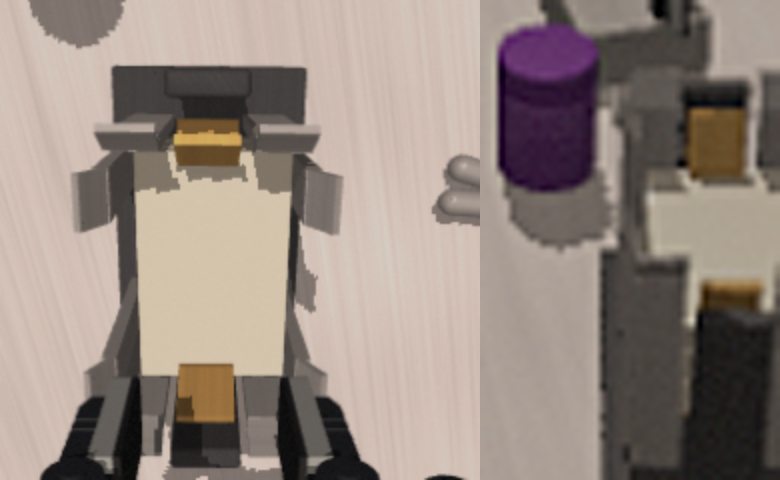

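All three tiles are level under both catches, and the view matches the first snap. Now the charcoal: I'll put the camera straight above it to get its top face.

```bash
python3 -m handwheel '[[[-0.038,-0.012,-0.008],[0,0,0],-1],[[-0.038,-0.012,-0.008],[0,0,0],-1],[[-0.038,-0.012,-0.008],[0,0,0],-1],[[-0.038,-0.012,-0.008],[0,0,0],-1],[[-0.038,-0.012,-0.008],[0,0,0],-1],[[-0.038,-0.012,0],[0,0,0],-1],[[-0.038,-0.012,0],[0,0,0],-1],[[0,0,0],[0,0,0],-1]]'
python3 - <<'E'
from h import *
s=snapshot("wrist");f=s["frame"]
E=s["extrinsics"];print("cam",-E[:3,:3].T@E[:3,3])
m=(f.max(2)<45).astype(np.uint8);m[260:]=0
m=cv2.morphologyEx(m,cv2.MORPH_OPEN,np.ones((3,3)))
[print(*r) for r in rect(s,m,.062)]
c=max(cv2.findContours(m,0,2)[0],key=cv2.contourArea);h=cv2.approxPolyDP(cv2.convexHull(c),2,True)[:,0];print(h.tolist(),ray(s,h,.062)[:,:2].round(4).tolist())
E
```

```text
t: 28.92
tcp_pos: [0.4472, -0.4213, 0.2417]
ee_rot: [-3.126, -0.003, 1.385]
force: [-0.2, -0.8, 1.0]
gripper_width: 0.0856
cam [ 0.46502087 -0.33877014  0.35972443]
[383. 140.] 0.5456 -0.3878 62 37 -12.8
[[352, 120], [416, 126], [411, 161], [358, 158], [349, 150]] [[0.5196, -0.3634], [0.5785, -0.3792], [0.5716, -0.4116], [0.521, -0.3997], [0.5134, -0.3906]]
```

```bash
python3 -c "
from h import *
go(.550,-.3885,.150,76.9)"
```

```text
turn [-0.015 -0.005  0.045] shift [0.0519 0.0914 0.0911]
```

```bash
python3 -m handwheel '[[[0,0,0],[-0.015,-0.005,0.045],-1],[[0.017,0.03,0.02],[0,0,0],-1],[[0.017,0.03,0.02],[0,0,0],-1],[[0.016,0.03,0.02],[0,0,0],-1],[[0,0,0.02],[0,0,0],-1],[[0,0,0],[0,0,0],-1]]'
python3 - <<'E'
from h import *
s=snapshot("wrist");f=s["frame"]
m=(f.max(2)<45).astype(np.uint8);m[270:]=0;m[:,:200]=0;m[:,370:]=0
m=cv2.morphologyEx(m,cv2.MORPH_OPEN,np.ones((3,3)))
[print(*r) for r in rect(s,m,.062)]
go(.550,-.3885,.060,76.9)
E
```

```text
t: 29.47
tcp_pos: [0.55, -0.3888, 0.1526]
ee_rot: [-3.137, -0.003, 1.334]
force: [-1.7, -0.8, -0.5]
gripper_width: 0.0849
[286. 218.] 0.5532 -0.3824 51 49 -13.4
[270.  13.] 0.5747 -0.254 68 16 -13.8
turn [-0.003 -0.003 -0.007] shift [-0.0002 -0.001   0.0943]
```

```bash
python3 -m handwheel '[[[0,0,0.025],[-0.003,-0.003,-0.007],-1],[[0,0,0.025],[0,0,0],-1],[[0,0,0.022],[0,0,0],-1],[[0,0,0.014],[0,0,0],-1],[[0,0,0.003],[0,0,0],-1],[[0,0,0],[0,0,0],-1]]'
python3 -c "
from h import *
go(.551,-.3886,.060,76.9)"
```

```text
t: 30.02
tcp_pos: [0.5509, -0.3904, 0.0678]
ee_rot: [3.138, 0.002, 1.341]
force: [-0.5, -0.1, -0.8]
gripper_width: 0.0857
turn [ 0.004  0.002 -0.001] shift [ 0.0017 -0.0003  0.0078]
```

```bash
python3 -m handwheel '[[[0.002,0,0.007],[0.004,0.002,0],-1],[[0,0,0],[0,0,0],-1],[[0,0,0],[0,0,0],0.6],[[0,0,0],[0,0,0],1],[[0,0,0],[0,0,0],1],[[0,0,0],[0,0,0],1],[[0,0,0],[0,0,0],1],[[0,0,0],[0,0,0],1]]' 50
python3 -m handwheel '[[[0,0,-0.03],[0,0,0],1],[[0,0,-0.04],[0,0,0],1],[[0,0,-0.04],[0,0,0],1],[[0,0,-0.04],[0,0,0],1],[[0,0,0],[0,0,0],1]]'
python3 -c "
from h import *
go(.593,.098,.21,94)"
```

```text
t: 30.68
tcp_pos: [0.5532, -0.3901, 0.0663]
ee_rot: [3.136, 0.002, 1.34]
force: [-1.0, -0.1, -0.8]
gripper_width: 0.0511
t: 31.1
tcp_pos: [0.5507, -0.389, 0.2195]
ee_rot: [-3.141, 0.0, 1.339]
force: [1.7, -0.9, -0.9]
gripper_width: 0.0509
turn [-0.001  0.    -0.301] shift [0.4828 0.0762 0.0095]
```

```bash
python3 -m handwheel '[[[0.034,-0.005,-0.005],[0,0,0],1],[[0.034,-0.005,0],[0,0,0],1],[[0.034,-0.005,0],[0,0,0],1],[[0.034,-0.005,0],[0,0,0],1],[[0.034,-0.005,0],[0,0,0],1],[[0.034,-0.005,0],[0,0,0],1],[[0.034,-0.005,0],[0,0,0],1],[[0.034,-0.005,0],[0,0,0],1]]'
python3 -m handwheel '[[[0.034,-0.005,0],[0,0,0],1],[[0.034,-0.005,0],[0,0,0],1],[[0.034,-0.005,0],[0,0,0],1],[[0.034,-0.005,0],[0,0,0],1],[[0,0,0],[0,0,-0.1],1],[[0,0,0],[0,0,-0.1],1],[[0,0,0],[0,0,-0.1],1],[[0,0,0],[0,0,0],1]]'
python3 - <<'E'
from h import *
go(.593,.098,.21,94)
s=snapshot("wrist");save("w11",s["frame"])
E
```

```text
t: 31.77
tcp_pos: [0.5732, -0.1136, 0.2263]
ee_rot: [3.135, 0.005, 1.327]
force: [1.7, -0.5, -1.4]
gripper_width: 0.0506
t: 32.43
tcp_pos: [0.5861, 0.043, 0.2237]
ee_rot: [3.137, 0.004, 1.652]
force: [0.4, -0.3, -0.6]
gripper_width: 0.0508
turn [0.005 0.003 0.012] shift [0.0544 0.0108 0.0137]
```

View pics/w11.png

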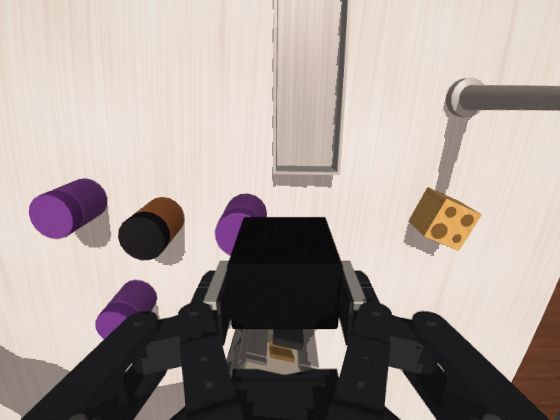

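Tin: -y outer top corners near (272,174) and (340,172), with the left edge running up to (276,5) and the right edge to (349,5). I'll cast these.

Run:
```python
from h import *
s=snapshot("wrist")
p=ray(s,[(272,174),(340,172),(274.5,10),(348,10)],.033)[:,:2];print(p.round(4).tolist())
g=cv2.cvtColor(s["frame"],cv2.COLOR_RGB2GRAY)
for v in(20,80,140):print(v,g[v,262:290].tolist(),g[v,322:356].tolist())
print(g[150:190,306].tolist())
```

```text
[[0.5738, 0.057], [0.6423, 0.0643], [0.5664, 0.2052], [0.6311, 0.2107]]
20 [225, 224, 224, 225, 226, 225, 225, 227, 226, 226, 207, 204, 211, 188, 153, 198, 212, 213, 215, 214, 210, 207, 207, 208, 209, 207, 204, 210] [206, 204, 207, 208, 204, 205, 202, 202, 202, 205, 206, 208, 210, 208, 208, 208, 152, 114, 94, 84, 81, 80, 80, 111, 203, 206, 207, 217, 220, 221, 222, 222, 222, 224]
80 [227, 226, 226, 227, 228, 226, 223, 224, 223, 222, 178, 191, 195, 195, 145, 189, 197, 198, 196, 194, 191, 190, 189, 192, 194, 194, 192, 195] [196, 195, 193, 190, 188, 190, 195, 193, 192, 194, 193, 191, 190, 188, 134, 96, 82, 79, 79, 79, 133, 188, 193, 202, 225, 225, 228, 228, 227, 228, 224, 221, 222, 223]
140 [230, 231, 227, 225, 226, 224, 225, 228, 230, 229, 159, 186, 188, 189, 133, 182, 186, 187, 185, 182, 184, 182, 185, 186, 189, 185, 186, 189] [185, 183, 185, 188, 187, 183, 185, 184, 181, 182, 166, 106, 95, 81, 81, 80, 101, 153, 188, 195, 220, 231, 229, 229, 227, 227, 228, 229, 230, 231, 231, 231, 231, 228]
[182, 182, 182, 182, 181, 181, 182, 180, 179, 181, 180, 181, 180, 180, 181, 173, 115, 117, 115, 113, 117, 141, 185, 183, 169, 140, 141, 140, 139, 138, 139, 138, 138, 138, 139, 139, 140, 167, 228, 229]
```

Run:
```python
from h import *
s=snapshot("wrist")
L=ray(s,[(272,20),(272,80),(272,140)],.033)[:,:2];Q=ray(s,[(348.5,20),(345.5,80),(341.5,140)],.033)[:,:2]
e=ray(s,[(306,174.3)],.033)[0,:2]
print(L.round(4).tolist(),Q.round(4).tolist(),e)
for a in(L,Q):d=a[0]-a[2];print(np.degrees(np.arctan2(d[1],d[0])))
t=np.radians(94)
d=np.array([np.cos(t),np.sin(t)]);n=np.array([d[1],-d[0]])
print("lat",[(a@n).round(4) for a in(L,Q)],"end",e@d)
lat=((L@n).mean()+(Q@n).mean())/2
for o in(107,35,107+72,107-72):print(o,(lat*n+(e@d+o/1000)*d).round(4))
```

```text
[[0.5652, 0.1964], [0.5684, 0.1457], [0.5718, 0.0905]] [[0.6331, 0.2019], [0.6366, 0.151], [0.6398, 0.0956]] [0.60821275 0.05871147]
93.54179189128797
93.59668031550801
lat [array([0.5776, 0.5772, 0.5767]), array([0.6457, 0.6456, 0.6449])] end 0.016141678504007308
107 [0.6012 0.1655]
35 [0.6062 0.0937]
179 [0.5962 0.2373]
35 [0.6062 0.0937]
```

```bash
python3 -m handwheel '[[[0.027,0.01,0.01],[0.005,0.003,0.016],1],[[0.027,0.01,0.02],[0,0,0],1],[[0,0,0.03],[0,0,0],1],[[0,0,0.02],[0,0,0],1],[[0,0,0.01],[0,0,0],1],[[0,0,0],[0,0,0],1],[[0,0,0],[0,0,0],1]]'
python3 -c "
from h import *
go(.6054,.0966,.076,93.6)"
```

```text
t: 33.17
tcp_pos: [0.6051, 0.0959, 0.1316]
ee_rot: [3.139, 0.002, 1.6]
force: [1.6, -1.0, -0.0]
gripper_width: 0.0511
turn [ 0.003  0.002 -0.034] shift [0.0006 0.0003 0.0556]
```

```bash
python3 -m handwheel '[[[0,0,0.01],[0.003,0.002,-0.034],1],[[0,0,0.012],[0,0,0],1],[[0,0,0.012],[0,0,0],1],[[0,0,0.01],[0,0,0],1],[[0,0,0],[0,0,0],1]]'
python3 -m handwheel '[[[0,0,0.004],[0,0,0],1],[[0,0,0.003],[0,0,0],1],[[0,0,0],[0,0,0],1]]'
python3 -c "
from h import *
go(.6054,.0966,.070,93.6)"
```

```text
t: 33.58
tcp_pos: [0.6074, 0.0942, 0.0893]
ee_rot: [3.136, -0.001, 1.627]
force: [0.1, 0.3, -0.2]
gripper_width: 0.0509
t: 33.83
tcp_pos: [0.6077, 0.0938, 0.0818]
ee_rot: [3.136, -0.0, 1.625]
force: [-0.4, 0.4, -1.2]
gripper_width: 0.0511
turn [ 0.006 -0.    -0.009] shift [ 0.0029 -0.0021  0.0118]
```

```bash
python3 -m handwheel '[[[0.003,-0.002,0.005],[0.006,0,-0.009],1],[[0,0,0.004],[0,0,0],1],[[0,0,0.003],[0,0,0],1],[[0,0,0],[0,0,0],1]]'
python3 -m handwheel '[[[0,0,0.003],[0,0,0],1],[[0,0,0],[0,0,0],1]]'
```

```text
t: 34.17
tcp_pos: [0.6056, 0.0974, 0.0693]
ee_rot: [3.141, -0.001, 1.635]
force: [-0.3, 0.7, -0.9]
gripper_width: 0.0508
t: 34.33
tcp_pos: [0.6059, 0.0975, 0.0678]
ee_rot: [3.141, -0.002, 1.635]
force: [0.0, 0.3, -1.5]
gripper_width: 0.0513
```

```bash
python3 -m handwheel '[[[0,0,0.003],[0,0,0],1],[[0,0,0],[0,0,0],1]]'
python3 -m handwheel '[[[0,0,0.003],[0,0,0],1],[[0,0,0],[0,0,0],1]]'
```

```text
t: 34.5
tcp_pos: [0.607, 0.0976, 0.0674]
ee_rot: [3.138, -0.003, 1.634]
force: [-0.0, -0.1, -1.1]
gripper_width: 0.051
t: 34.67
tcp_pos: [0.6081, 0.0977, 0.0671]
ee_rot: [3.135, -0.005, 1.634]
force: [-0.6, -0.6, -1.5]
gripper_width: 0.0506
```

```bash
python3 -m handwheel '[[[0,-0.003,0.004],[0.006,0.004,0],1],[[0,0,0.004],[0,0,0],1]]'
python3 -m handwheel '[[[0,0,0.004],[0,0,0],1]]'
```

```text
t: 34.83
tcp_pos: [0.6085, 0.0979, 0.065]
ee_rot: [3.134, -0.012, 1.633]
force: [-18.8, -1.2, 65.4]
gripper_width: 0.0508
t: 34.92
tcp_pos: [0.6087, 0.0979, 0.0646]
ee_rot: [3.133, -0.014, 1.633]
force: [-34.3, -1.9, 89.3]
gripper_width: 0.0511
```

Contact with the floor came hard at 89 N, so I'm backing off before releasing.

```bash
python3 -m handwheel '[[[0,-0.001,-0.003],[0.004,0.006,0],1],[[0,0,0],[0,0,0],1]]'
python3 -c "
from h import *
go(.6054,.0966,.066,93.6)"
```

```text
t: 35.08
tcp_pos: [0.6081, 0.0977, 0.0698]
ee_rot: [3.135, -0.021, 1.632]
force: [0.8, -0.2, -0.7]
gripper_width: 0.0511
turn [ 0.006 -0.021 -0.001] shift [-0.001  -0.0028  0.0038]
```

```bash
python3 -m handwheel '[[[0,-0.003,-0.002],[0.006,-0.021,0],1],[[0,0,0],[0,0,0],1]]'
python3 -m handwheel '[[[0,0,0.004],[0,0,0],1],[[0,0,0],[0,0,0],1]]'
python3 -c "
from h import *
go(.6054,.0966,.066,93.6)"
```

```text
t: 35.25
tcp_pos: [0.6051, 0.0971, 0.072]
ee_rot: [3.141, 0.001, 1.631]
force: [-0.7, 1.0, -0.3]
gripper_width: 0.0509
t: 35.42
tcp_pos: [0.6048, 0.0977, 0.0671]
ee_rot: [-3.142, 0.002, 1.633]
force: [-0.1, 0.6, -0.9]
gripper_width: 0.051
turn [-0.     0.002 -0.001] shift [-0.0012  0.0006  0.0011]
```

```bash
python3 -m handwheel '[[[0,0,0],[0,0,0],0],[[0,0,0],[0,0,0],-1],[[0,0,0],[0,0,0],-1],[[0,0,0],[0,0,0],-1],[[0,0,0],[0,0,0],-1]]'
python3 -m handwheel '[[[0,0,-0.03],[0,0,0],-1],[[0,0,-0.04],[0,0,0],-1],[[0,0,-0.04],[0,0,0],-1],[[0,0,-0.03],[0,0,0],-1],[[0,0,0],[0,0,0],-1]]'
python3 - <<'E'
from h import *
# jar: lid seen from top camera
t=snapshot("top");f=t["frame"]
m=(f.max(2)<40);[print("jar top",*r) for r in rect(t,m,.066) if abs(r[0][0]-278)<15 and abs(r[0][1]-265)<15]
go(.447,-.01,.21,90)
# charcoal
[print("dark",*r) for r in rect(t,m,.062) if 150<r[0][0]<320 and r[0][1]<240]
E
```

```text
t: 35.83
tcp_pos: [0.6043, 0.0978, 0.0657]
ee_rot: [-3.14, 0.003, 1.633]
force: [-1.3, -0.4, 0.5]
gripper_width: 0.0855
t: 36.25
tcp_pos: [0.6034, 0.097, 0.2096]
ee_rot: [-3.135, 0.005, 1.631]
force: [-0.1, 0.1, 0.9]
gripper_width: 0.0854
jar top [278. 265.] 0.4469 -0.0093 38 38 -88.7
turn [-0.008  0.005  0.061] shift [-0.1071 -0.1558 -0.0025]
dark [311. 209.] 0.5909 -0.0921 81 20 -12.4
dark [248. 169.] 0.6935 0.0695 150 25 -4.2
```

```bash
python3 -m handwheel '[[[0,0,0],[-0.008,0.005,0.061],-1],[[-0.026,-0.036,0],[0,0,0],-1],[[-0.026,-0.036,0],[0,0,0],-1],[[-0.026,-0.036,0],[0,0,0],-1],[[-0.02,-0.03,0],[0,0,0],-0.55],[[0,0,0],[0,0,0],-0.55],[[0,0,0],[0,0,0],-0.55]]'
python3 - <<'E'
from h import *
t=snapshot("top");h=cv2.cvtColor(t["frame"],cv2.COLOR_RGB2HSV)
m=(h[...,0]>135)&(h[...,0]<165)&(h[...,1]>110)
[print("purple",*r) for r in rect(t,m,.066)]
s=snapshot("wrist");f=s["frame"];save("w12",f)
m=(f.max(2)<45).astype(np.uint8);m[280:]=0
[print("dark",*r) for r in rect(s,m,.066)]
go(.447,-.0093,.12,90)
E
```

```text
t: 36.88
tcp_pos: [0.4615, 0.0003, 0.2028]
ee_rot: [-3.138, -0.001, 1.57]
force: [0.7, 1.8, 0.1]
gripper_width: 0.0662
purple [322. 282.] 0.4081 -0.1206 48 40 -88.9
purple [275. 223.] 0.5564 -0.0006 39 16 77.2
dark [356. 273.] 0.5296 -0.0658 15 11 89.6
dark [213. 273.] 0.3932 -0.066 15 11 -89.4
dark [404. 273.] 0.5722 -0.0672 26 15 -52.1
dark [271. 213.] 0.4496 -0.0081 49 46 -89.9
dark [454.  90.] 0.5956 0.0957 67 35 2.9
turn [-0.003 -0.    -0.   ] shift [-0.01   -0.0154  0.0828]
```

View pics/w12.png

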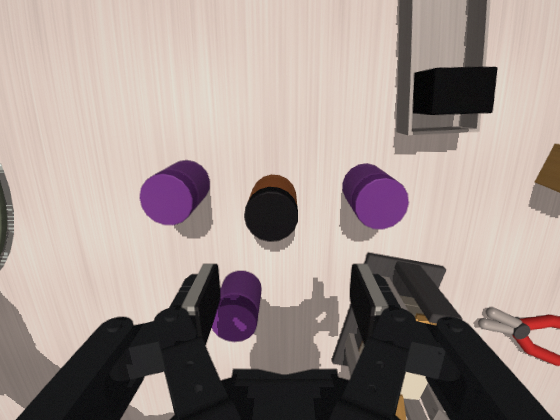

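The charcoal stands in the tin (453,90). The jar lid is at (271,213), with purple look-alikes at (167,198), (381,199) and (237,305), all more than 20 mm clear of the fingers.

```bash
python3 -m handwheel '[[[-0.01,-0.014,0.01],[-0.003,0,0],-0.55],[[0,0,0.03],[0,0,0],-0.55],[[0,0,0.03],[0,0,0],-0.55],[[0,0,0.01],[0,0,0],-0.55],[[0,0,0],[0,0,0],-0.55]]'
python3 -c "
from h import *
go(.4485,-.0095,.064,90)"
```

```text
t: 37.4
tcp_pos: [0.4528, -0.0069, 0.119]
ee_rot: [3.138, 0.001, 1.576]
force: [0.1, 0.8, 0.5]
gripper_width: 0.0663
turn [0.004 0.001 0.005] shift [-0.0026 -0.0043  0.055 ]
```

```bash
python3 -m handwheel '[[[-0.0026,-0.004,0.005],[0.004,0,0.005],-0.55],[[0,0,0.02],[0,0,0],-0.55],[[0,0,0.018],[0,0,0],-0.55],[[0,0,0.01],[0,0,0],-0.55],[[0,0,0],[0,0,0],-0.55],[[0,0,0],[0,0,0],-0.55]]'
python3 -c "
from h import *
go(.4485,-.0095,.064,90)"
```

```text
t: 37.9
tcp_pos: [0.4517, -0.0087, 0.0648]
ee_rot: [3.14, 0.001, 1.572]
force: [-0.7, 0.6, 0.1]
gripper_width: 0.0662
turn [0.001 0.001 0.001] shift [-0.0008 -0.0032  0.0008]
```

```bash
python3 -m handwheel '[[[-0.001,-0.0032,0.001],[0,0,0],-0.55],[[0,0,0],[0,0,0],-0.55],[[0,0,0],[0,0,0],1],[[0,0,0],[0,0,0],1],[[0,0,0],[0,0,0],1],[[0,0,0],[0,0,0],1],[[0,0,0],[0,0,0],1]]' 50
python3 -m handwheel '[[[0,0,-0.03],[0,0,0],1],[[0,0,-0.04],[0,0,0],1],[[0,0,-0.04],[0,0,0],1],[[0,0,-0.03],[0,0,0],1],[[0,0,0],[0,0,0],1]]'
python3 -c "
from h import *
go(.601,.1665,.20,93.6)"
```

```text
t: 38.48
tcp_pos: [0.4499, -0.0093, 0.0672]
ee_rot: [3.136, 0.0, 1.573]
force: [0.2, -0.2, -2.5]
gripper_width: 0.0465
t: 38.9
tcp_pos: [0.4474, -0.0106, 0.2112]
ee_rot: [-3.141, 0.002, 1.57]
force: [1.8, -0.3, -2.4]
gripper_width: 0.0466
turn [-0.001  0.002 -0.063] shift [0.1671 0.1644 0.0112]
```

```bash
python3 -m handwheel '[[[0,0,0],[0,0,-0.063],1],[[0.034,0.033,0],[0,0,0],1],[[0.034,0.033,0],[0,0,0],1],[[0.034,0.033,0],[0,0,0],1],[[0.034,0.033,0],[0,0,0],1],[[0.032,0.033,0],[0,0,0],1],[[0,0,0],[0,0,0],1],[[0,0,0],[0,0,0],1]]'
python3 -c "
from h import *
go(.601,.1665,.13,93.6)"
```

```text
t: 39.57
tcp_pos: [0.5881, 0.1561, 0.2105]
ee_rot: [3.14, -0.003, 1.636]
force: [-0.3, -1.1, -2.7]
gripper_width: 0.0466
turn [ 0.001 -0.003  0.002] shift [0.0096 0.0135 0.0805]
```

```bash
python3 -m handwheel '[[[0.0096,0.0135,0.01],[0,0,0],1],[[0,0,0.03],[0,0,0],1],[[0,0,0.02],[0,0,0],1],[[0,0,0.015],[0,0,0],1],[[0,0,0],[0,0,0],1],[[0,0,0],[0,0,0],1]]'
python3 -c "
from h import *
go(.601,.1665,.072,93.6)"
```

```text
t: 40.07
tcp_pos: [0.5996, 0.1653, 0.1307]
ee_rot: [-3.14, -0.003, 1.635]
force: [0.3, -0.5, -1.3]
gripper_width: 0.0463
turn [-0.001 -0.003  0.001] shift [0.0011 0.0015 0.0587]
```

```bash
python3 -m handwheel '[[[0.001,0.0015,0.015],[0,-0.003,0],1],[[0,0,0.016],[0,0,0],1],[[0,0,0.01],[0,0,0],1],[[0,0,0.008],[0,0,0],1],[[0,0,0],[0,0,0],1]]'
python3 -c "
from h import *
go(.601,.1665,.072,93.6)"
```

```text
t: 40.48
tcp_pos: [0.6021, 0.1659, 0.0815]
ee_rot: [3.139, -0.001, 1.633]
force: [-0.1, 0.6, -1.8]
gripper_width: 0.0463
turn [ 0.003 -0.001 -0.   ] shift [ 0.0006 -0.0011  0.0095]
```

```bash
python3 -m handwheel '[[[0,-0.001,0.005],[0.003,0,0],1],[[0,0,0.003],[0,0,0],1],[[0,0,0],[0,0,0],1],[[0,0,0],[0,0,0],1]]'
python3 -m handwheel '[[[0,0,0.002],[0,0,0],1],[[0,0,0],[0,0,0],1]]'
```

```text
t: 40.82
tcp_pos: [0.6017, 0.1658, 0.0738]
ee_rot: [3.141, -0.001, 1.633]
force: [0.1, -0.0, -1.8]
gripper_width: 0.0463
t: 40.98
tcp_pos: [0.602, 0.166, 0.0724]
ee_rot: [3.14, -0.002, 1.633]
force: [0.1, -0.3, -2.0]
gripper_width: 0.0461
```

```bash
python3 -m handwheel '[[[0,0,0.002],[0,0,0],1]]'
python3 -m handwheel '[[[0,0,0.001],[0,0,0],1],[[0,0,0],[0,0,0],1]]'
```

```text
t: 41.07
tcp_pos: [0.6024, 0.1661, 0.0708]
ee_rot: [3.139, -0.002, 1.633]
force: [0.2, 0.8, -1.6]
gripper_width: 0.0464
t: 41.23
tcp_pos: [0.6023, 0.1661, 0.0696]
ee_rot: [3.139, -0.002, 1.633]
force: [-0.5, -0.4, -1.6]
gripper_width: 0.0465
```

```bash
python3 -m handwheel '[[[0,0,0.001],[0,0,0],1],[[0,0,0],[0,0,0],0],[[0,0,0],[0,0,0],-1],[[0,0,0],[0,0,0],-1],[[0,0,0],[0,0,0],-1],[[0,0,0],[0,0,0],-1]]'
python3 -m handwheel '[[[0,0,-0.03],[0,0,0],-1],[[0,0,-0.04],[0,0,0],-1],[[0,0,-0.04],[0,0,0],-1],[[0,0,-0.04],[0,0,0],-1],[[0.035,-0.008,0],[0,0,0],-1],[[0.035,-0.008,0],[0,0,0],-1],[[0.035,-0.008,0],[0,0,0],-1],[[0.035,-0.008,0],[0,0,0],-1]]'
python3 -m handwheel '[[[0.03,-0.006,0],[0,0,0],-1],[[0,0,0],[0,0,0],-1],[[0,0,0],[0,0,0],-1]]'
python3 - <<'E'
from h import *
s=snapshot("wrist");i=s["frame"].astype(int);save("w13",s["frame"])
g=(i.max(2)-i.min(2)<16)&(i[...,0]<135)&(i[...,0]>60);g[280:]=0;g=cv2.morphologyEx(g.astype(np.uint8),cv2.MORPH_OPEN,np.ones((3,3)))
[print("sp",*r) for r in rect(s,g,.060)]
go(.558,.411,.2,93.6)
E
```

```text
t: 41.73
tcp_pos: [0.6029, 0.1663, 0.0699]
ee_rot: [3.138, -0.003, 1.633]
force: [0.5, 0.3, -0.2]
gripper_width: 0.0851
t: 42.4
tcp_pos: [0.564, 0.2984, 0.2281]
ee_rot: [3.136, -0.0, 1.618]
force: [-0.1, 0.3, 0.4]
gripper_width: 0.0854
t: 42.65
tcp_pos: [0.5523, 0.3386, 0.2278]
ee_rot: [3.137, -0.004, 1.628]
force: [0.7, -2.2, -0.6]
gripper_width: 0.0854
sp [388. 275.] 0.6687 0.2578 17 9 -54.1
sp [181. 275.] 0.4491 0.2458 14 11 3.8
sp [315. 252.] 0.5884 0.2805 51 5 3.0
sp [315. 242.] 0.5886 0.2923 61 12 3.1
sp [292. 164.] 0.558 0.3687 15 11 -86.0
sp [294. 129.] 0.5566 0.4055 60 49 69.3
turn [ 0.004 -0.004 -0.005] shift [0.0714 0.0104 0.0277]
```

View pics/w13.png

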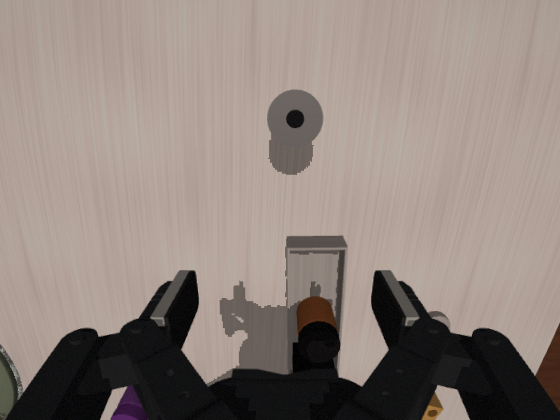

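The spool top is centred at (295,118), the jar stands in the tin, and the tin's +y rim is at row ~248.

Run:
```python
from h import *
s=snapshot("wrist");print(ray(s,[(295,118),(267,118),(323,118),(295,90),(295,146)],.06)[:,:2].round(4).tolist())
print("tin end",ray(s,[(287,247.5),(346,247.5)],.033)[:,:2].round(4).tolist(), "expected centre end",.601-.0622*.107,.1665+.998*.107)
c=ray(s,[(295,118)],.06)[0];go(c[0],c[1],.15,90)
```

```text
[[0.5585, 0.4118], [0.5336, 0.4103], [0.5834, 0.4133], [0.5569, 0.4354], [0.5602, 0.3871]]
tin end [[0.5602, 0.2717], [0.626, 0.2752]] expected centre end 0.5943446 0.27328600000000003
turn [ 0.004 -0.004  0.056] shift [0.074  0.0059 0.0777]
```

```bash
python3 -m handwheel '[[[0.036,0.005,0.01],[0.004,-0.004,0],-1],[[0.036,0.005,0.03],[0,0,0],-1],[[0,0,0.03],[0,0,0],-1],[[0,0,0.02],[0,0,0],-1],[[0,0,0],[0,0,0],-1],[[0,0,0],[0,0,0],-1]]'
python3 -c "
from h import *
go(.5585,.4118,.062,93.6)"
```

```text
t: 43.25
tcp_pos: [0.5644, 0.4052, 0.1369]
ee_rot: [3.138, 0.0, 1.616]
force: [-0.5, -0.4, 0.1]
gripper_width: 0.0855
turn [ 0.004  0.    -0.018] shift [ 0.007  -0.0055  0.0749]
```

```bash
python3 -m handwheel '[[[0.007,-0.0055,0.01],[0.004,0,-0.018],-1],[[0,0,0.025],[0,0,0],-1],[[0,0,0.02],[0,0,0],-1],[[0,0,0.014],[0,0,0],-1],[[0,0,0.004],[0,0,0],-1],[[0,0,0],[0,0,0],-1]]'
python3 -c "
from h import *
go(.5585,.4118,.060,93.6)"
```

```text
t: 43.75
tcp_pos: [0.5619, 0.4113, 0.0676]
ee_rot: [3.136, -0.005, 1.634]
force: [-0.8, -0.7, -0.1]
gripper_width: 0.0854
turn [ 0.006 -0.005  0.   ] shift [ 0.0007 -0.0034  0.0076]
```

```bash
python3 -m handwheel '[[[0.001,-0.0034,0.005],[0.006,-0.005,0],-1],[[0,0,0.002],[0,0,0],-1],[[0,0,0],[0,0,0],1],[[0,0,0],[0,0,0],1],[[0,0,0],[0,0,0],1],[[0,0,0],[0,0,0],1],[[0,0,0],[0,0,0],1],[[0,0,0],[0,0,0],1]]' 50
python3 -m handwheel '[[[0,0,-0.03],[0,0,0],1],[[0,0,-0.04],[0,0,0],1],[[0,0,-0.04],[0,0,0],1],[[0,0,-0.03],[0,0,0],1],[[0,0,0],[0,0,0],1]]'
python3 -c "
from h import *
go(.5968,.2335,.20,93.6)"
```

```text
t: 44.42
tcp_pos: [0.5598, 0.4134, 0.065]
ee_rot: [3.138, -0.002, 1.634]
force: [0.5, -0.5, -1.6]
gripper_width: 0.0486
t: 44.83
tcp_pos: [0.5581, 0.4116, 0.2078]
ee_rot: [-3.141, 0.002, 1.633]
force: [1.4, -0.1, -1.8]
gripper_width: 0.0483
turn [-0.001  0.002 -0.   ] shift [-0.1802  0.0274  0.0078]
```

```bash
python3 -m handwheel '[[[-0.034,0.006,0],[0,0,0],1],[[-0.034,0.006,0],[0,0,0],1],[[-0.034,0.006,0],[0,0,0],1],[[-0.034,0.005,0],[0,0,0],1],[[-0.03,0.004,0],[0,0,0],1],[[0,0,0],[0,0,0],1],[[0,0,0],[0,0,0],1]]'
python3 -c "
from h import *
go(.5968,.2335,.13,93.6)"
```

```text
t: 45.42
tcp_pos: [0.596, 0.243, 0.2081]
ee_rot: [3.14, -0.001, 1.638]
force: [-0.8, 0.7, -2.3]
gripper_width: 0.0482
turn [ 0.001 -0.001  0.004] shift [-0.0095  0.0002  0.0781]
```

```bash
python3 -m handwheel '[[[-0.009,0,0.01],[0,0,0.004],1],[[0,0,0.03],[0,0,0],1],[[0,0,0.02],[0,0,0],1],[[0,0,0.015],[0,0,0],1],[[0,0,0],[0,0,0],1]]'
python3 -c "
from h import *
go(.5968,.2335,.072,93.6)"
```

```text
t: 45.83
tcp_pos: [0.5961, 0.2342, 0.1274]
ee_rot: [3.14, -0.001, 1.634]
force: [-0.5, -0.4, -3.0]
gripper_width: 0.0484
turn [ 0.002 -0.001  0.001] shift [-0.0007  0.0007  0.0554]
```

```bash
python3 -m handwheel '[[[0,0,0.015],[0.002,0,0],1],[[0,0,0.015],[0,0,0],1],[[0,0,0.01],[0,0,0],1],[[0,0,0.006],[0,0,0],1],[[0,0,0],[0,0,0],1]]'
python3 -c "
from h import *
go(.5968,.2335,.070,93.6)"
```

```text
t: 46.25
tcp_pos: [0.5952, 0.2358, 0.0786]
ee_rot: [-3.14, -0.001, 1.637]
force: [0.3, 0.2, -1.5]
gripper_width: 0.0483
turn [-0.001 -0.001  0.004] shift [-0.0024  0.0014  0.0086]
```

```bash
python3 -m handwheel '[[[-0.002,0.001,0.005],[0,0,0],1],[[0,0,0.003],[0,0,0],1],[[0,0,0],[0,0,0],1]]'
python3 -m handwheel '[[[0,0,0.002],[0,0,0],1]]'
```

```text
t: 46.5
tcp_pos: [0.597, 0.2342, 0.0713]
ee_rot: [3.141, -0.001, 1.638]
force: [-0.2, 0.4, -1.9]
gripper_width: 0.048
t: 46.58
tcp_pos: [0.5975, 0.2342, 0.07]
ee_rot: [3.14, -0.002, 1.638]
force: [0.2, -0.2, -1.9]
gripper_width: 0.0484
```

```bash
python3 -m handwheel '[[[0,0,0.001],[0,0,0],1],[[0,0,0],[0,0,0],1]]'
```

```text
t: 46.75
tcp_pos: [0.5977, 0.2343, 0.0692]
ee_rot: [3.14, -0.002, 1.638]
force: [0.1, -0.2, -1.1]
gripper_width: 0.0481
```

Release, rise, and shift away for a final look.

```bash
python3 -m handwheel '[[[0,0,0.001],[0,0,0],1],[[0,0,0],[0,0,0],0],[[0,0,0],[0,0,0],-1],[[0,0,0],[0,0,0],-1],[[0,0,0],[0,0,0],-1],[[0,0,0],[0,0,0],-1]]'
python3 -m handwheel '[[[0,0,-0.03],[0,0,0],-1],[[0,0,-0.04],[0,0,0],-1],[[0,0,-0.04],[0,0,0],-1],[[0,0,-0.04],[0,0,0],-1],[[0,-0.035,0],[0,0,0],-1],[[0,-0.035,0],[0,0,0],-1],[[-0.035,-0.02,0],[0,0,0],-1],[[-0.035,0,0],[0,0,0],-1]]'
python3 -m handwheel '[[[-0.03,0,0],[0,0,0],-1],[[0,0,0],[0,0,0],-1],[[0,0,0],[0,0,0],-1]]'
python3 - <<'E'
from h import *
a=snapshot("side")["frame"];b=snapshot("wrist")["frame"]
x=cv2.resize(a[150:300,200:360],(480,450),interpolation=cv2.INTER_CUBIC)
y=cv2.resize(b[0:400,240:520],(315,450))
save("fin",np.hstack([x,y]))
for n,z in(("spool",.06),("jar",.066),("charcoal",.062)):pass
s=snapshot("top");save("fintop",s["frame"])
E
```

```text
t: 47.25
tcp_pos: [0.5983, 0.2346, 0.0691]
ee_rot: [3.138, -0.003, 1.638]
force: [-0.2, -0.2, 0.5]
gripper_width: 0.0855
t: 47.92
tcp_pos: [0.5101, 0.163, 0.2253]
ee_rot: [3.137, -0.005, 1.646]
force: [1.6, -0.8, -0.1]
gripper_width: 0.085
t: 48.17
tcp_pos: [0.5112, 0.1264, 0.227]
ee_rot: [3.135, -0.006, 1.641]
force: [0.5, 1.3, 0.5]
gripper_width: 0.0853
```

View pics/fin.png

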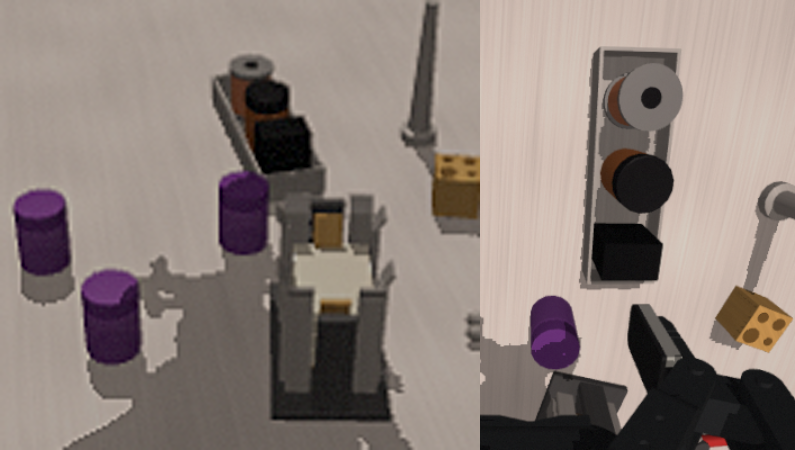

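The spool, jar and charcoal stand upright in the tin and the tile is level under both catches. One numeric check, then hand in.

Run:
```python
from h import *
from bench import ticket
s=snapshot("wrist");k=lambda u,v:(240+(u-480)*280/315,v*400/450)
print("spool",ray(s,[k(651,97)],.063)[0].round(4),"jar",ray(s,[k(642,184)],.069)[0].round(4))
q=ray(s,[k(594,253),k(655,253),k(657,280),k(594,279)],.065)[:,:2];print("charcoal top",q.round(4).tolist(),q.mean(0))
print(ticket.job_done())
```

```text
spool [0.5983 0.2343 0.063 ] jar [0.6002 0.1678 0.069 ]
charcoal top [[0.5702, 0.1045], [0.6237, 0.1081], [0.6306, 0.0825], [0.5735, 0.0798]] [0.59946931 0.09371103]
the job is handed in; nothing more can be done
None
```

I handed the job in at about 48 s. All three white tiles are in the dispenser, and the jar, spool and charcoal block stand in the tin. The cup was not on the bench.

- **Tiles:** I pressed each one down in turn. After the first and third, the pictures showed the tile level under both brass catches. I checked the second only by measurement: it read 63 mm wide at catch height.
- **Tin:** In the last picture all three items stand upright in a row. The tops of the spool and jar measured within about 2 mm of where I set them down with their feet on the floor. My rough reading of the charcoal's top face was about 6 mm off in x and 3–4 mm off in y. I put that down to hand-picked corners on a dark block and did not check further.
- **Left alone:** I did not touch the pliers, doming block, mandrel or purple look-alikes.

**Two things that went less well:**
- **Charcoal:** It touched the tin floor harder than intended, with a peak wrist force of 89 N (limit 120). I lifted it slightly, re-centred and levelled it before letting go.
- **First tile:** I pressed it deeper than planned, to about 12 mm below the catch level by the stated fingertip reach, against the 5 mm given as safe. The force stayed under 9 N, and the catches held it.

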